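# Change over the bar carriage of a hardness tester

## Task

Change over the hardness tester's bar carriage: with the carriage still pinned at its loading position, lay the tested bars that are in its saddles in the grey tray and load every fresh bar from the bench into a saddle of its own, centred across both V rails. Then draw the locking pin out of its bore and park it in the notched pin rest beside it, shoulder up to the outer plate, and slide the carriage gently by its handle all the way in under the test head. Do not touch the indenter, and leave the things standing around on the bench where they are.

Things in the scene. Friction and masses are not known exactly. Their poses are not given: they have to be found in the camera images.
- tester: cream hardness tester with its steel slide bed (100 mm wide, 30 high), one fixed unit, yaw small. Origin on the bench under the middle of the carriage when out; x away from the robot, y into the machine, along the bed. Head at y > 220 mm, its underside 380 mm up. On the robot's side a lug (point bore) and the pin rest (point notch), outer faces at x = -97 mm; the bench is clear beyond x = -100 mm
- carriage (a joint): carriage on the bed, m: 0 = out, at the loading position (start, locked by the pin), 0.200 = fully in against its stop. Slides along the tester's +y, 4 N friction, stays where left. Aluminium plate 110 x 250 mm, top 46 mm up, with two steel V rails 12 mm thick, one 32 mm either side of its centre line; the bars lie across both
- saddle1 (a point): centre of a bar seated in the first saddle (nearest the handle), 83.7 mm above the bench. A saddle is a pair of 90 degree V notches, one in each rail, 15.5 mm deep, 31 mm wide at the top; a seated bar lies along the point's x (the tester's x). Saddles 1 to 4 follow at 60 mm pitch along the tester's y. Moves with the carriage
- saddle2 (a point): the same for the second saddle
- saddle3 (a point): the same for the third saddle
- saddle4 (a point): the same for the fourth saddle (nearest the test head)
- handle (a point): middle of the carriage's pull handle, a steel bar 12 mm thick and 70 mm long lying along the tester's x at the robot's right-hand end of the carriage, 75 mm above the bench; can be pinched from above
- bore (a point): centre of the bore's mouth on the outer face (towards the robot) of the fixed lug, 55 mm above the bench; the bore, 14 mm wide, runs along the point's +x (as the tester's) through the 24 mm lug and a 14 mm cheek on the carriage, 42 mm in all; lug top 74 mm up
- notch (a point): the shoulder's place when parked: outer face of the pin rest, 55 mm up, 100 mm right of the bore (tester's -y). The rest is two upright 7 mm steel plates, 36 mm over all along x, each with a U notch open at the top, 16 mm wide, flaring to 30 mm at its top 71 mm up; the shank lies in both along the point's x (as the tester's), the aluminium grip outside, towards the robot
- pin: loose locking pin 96 mm long, 90 g: steel shank 12 mm thick, 52 long, chamfered tip; flange 28 mm wide, 4 thick; aluminium grip 18 mm thick, 40 long. Origin on its axis at the shoulder (flange face towards the tip); x along the shank to the tip; grip from x = -4 to -44 mm. Starts level, fully home in the bore, grip towards the robot; balances at about x = 12 mm
- tray: fixed grey open-topped retain tray, 160 x 230 x 50 mm high, walls and floor 5 mm; origin at the centre of its underside, x along its 160 mm side
- tested1: tested Jominy bar: round steel bar 25 mm thick, 100 mm long, 385 g, with two shallow ground flats 24 mm apart and a narrow undercut near one end; origin at its centre, x along its axis (it may be turned any way about it). Starts seated in one of the carriage's saddles. Two or three are present
- tested2: tested Jominy bar: round steel bar 25 mm thick, 100 mm long, 385 g, with two shallow ground flats 24 mm apart and a narrow undercut near one end; origin at its centre, x along its axis (it may be turned any way about it). Starts seated in one of the carriage's saddles. Two or three are present
- tested3: tested Jominy bar: round steel bar 25 mm thick, 100 mm long, 385 g, with two shallow ground flats 24 mm apart and a narrow undercut near one end; origin at its centre, x along its axis (it may be turned any way about it). Starts seated in one of the carriage's saddles. Two or three are present
- fresh1: fresh Jominy bar, of the same make as the tested ones; origin at its centre, x along its axis. Starts lying on the bench to the right, centre 12 mm up. Two or three are present
- fresh2: fresh Jominy bar, of the same make as the tested ones; origin at its centre, x along its axis. Starts lying on the bench to the right, centre 12 mm up. Two or three are present
- fresh3: fresh Jominy bar, of the same make as the tested ones; origin at its centre, x along its axis. Starts lying on the bench to the right, centre 12 mm up. Two or three are present
- indenter: the tester's turret and indenter under the head, its tip 135 mm above the bench, 290 mm along the tester's y from its origin; delicate, fixed
- block: bystander: steel hardness test block, disc 64 mm wide, 15 mm high, loose; origin under its centre
- mount1: bystander: grey mounted specimen, cylinder 40 mm wide, 22 mm high, loose; origin under its centre
- mount2: bystander: white mounted specimen, of the same size, loose
- bottle: bystander: white bottle 60 mm wide, 150 mm high, loose; origin under its centre
Things that resemble listed ones, but are neither listed nor needed, are in the scene too. Leave any blue or yellow look-alike of the fresh3 alone. What is shaped like the tested2 but pink is not meant.

How it is judged:
On the way, in this order (a step that is already met when the one before it is completed fails the run):
1. with the carriage out at its loading position and the pin still home in its bore, every tested bar lies in the tray and every fresh bar lies in a saddle (((distance between fresh1 and saddle1 below 0.015 m and z of fresh1 in the frame of saddle1 below 0.004 m and angle between the x axis of fresh1 and the x axis of saddle1, either way round below 0.1 rad) or (distance between fresh1 and saddle2 below 0.015 m and z of fresh1 in the frame of saddle2 below 0.004 m and angle between the x axis of fresh1 and the x axis of saddle2, either way round below 0.1 rad) or (distance between fresh1 and saddle3 below 0.015 m and z of fresh1 in the frame of saddle3 below 0.004 m and angle between the x axis of fresh1 and the x axis of saddle3, either way round below 0.1 rad) or (distance between fresh1 and saddle4 below 0.015 m and z of fresh1 in the frame of saddle4 below 0.004 m and angle between the x axis of fresh1 and the x axis of saddle4, either way round below 0.1 rad)) and ((distance between fresh2 and saddle1 below 0.015 m and z of fresh2 in the frame of saddle1 below 0.004 m and angle between the x axis of fresh2 and the x axis of saddle1, either way round below 0.1 rad) or (distance between fresh2 and saddle2 below 0.015 m and z of fresh2 in the frame of saddle2 below 0.004 m and angle between the x axis of fresh2 and the x axis of saddle2, either way round below 0.1 rad) or (distance between fresh2 and saddle3 below 0.015 m and z of fresh2 in the frame of saddle3 below 0.004 m and angle between the x axis of fresh2 and the x axis of saddle3, either way round below 0.1 rad) or (distance between fresh2 and saddle4 below 0.015 m and z of fresh2 in the frame of saddle4 below 0.004 m and angle between the x axis of fresh2 and the x axis of saddle4, either way round below 0.1 rad)) and ((distance between fresh3 and saddle1 below 0.015 m and z of fresh3 in the frame of saddle1 below 0.004 m and angle between the x axis of fresh3 and the x axis of saddle1, either way round below 0.1 rad) or (distance between fresh3 and saddle2 below 0.015 m and z of fresh3 in the frame of saddle2 below 0.004 m and angle between the x axis of fresh3 and the x axis of saddle2, either way round below 0.1 rad) or (distance between fresh3 and saddle3 below 0.015 m and z of fresh3 in the frame of saddle3 below 0.004 m and angle between the x axis of fresh3 and the x axis of saddle3, either way round below 0.1 rad) or (distance between fresh3 and saddle4 below 0.015 m and z of fresh3 in the frame of saddle4 below 0.004 m and angle between the x axis of fresh3 and the x axis of saddle4, either way round below 0.1 rad)) and x of tested1 in the frame of tray between -0.075 and 0.075 m and y of tested1 in the frame of tray between -0.11 and 0.11 m and z of each of tested1, tested2, tested3 in the frame of tray below 0.05 m and angle between each of tested1, tested2, tested3's own x axis and vertical above 1.2 rad and x of tested2 in the frame of tray between -0.075 and 0.075 m and y of tested2 in the frame of tray between -0.11 and 0.11 m and x of tested3 in the frame of tray between -0.075 and 0.075 m and y of tested3 in the frame of tray between -0.11 and 0.11 m and linear speed of each of fresh1, fresh2, fresh3, tested1, tested2, tested3 below 0.02 m/s and distance between pin and bore below 0.012 m and value of joint carriage below 0.012 m), for 0.2 s.
2. the pin is drawn and parked in the notches of the pin rest, the carriage still out (distance between pin and notch below 0.012 m and z of pin in the frame of notch below 0.004 m and angle between the x axis of pin and the x axis of notch, either way round below 0.12 rad and value of joint carriage below 0.02 m), for 0.2 s.
At the end, for the whole second after the job is handed in: Tested bars in the tray; each fresh bar in a saddle (centre within 15 mm, no more than 4 mm high, axis within 0.1 rad); pin in the rest's notches (shoulder within 12 mm, 4 mm in height, axis within 0.12 rad); carriage within 5 mm of its inner stop; all released and at rest (((distance between fresh1 and saddle1 below 0.015 m and z of fresh1 in the frame of saddle1 below 0.004 m and angle between the x axis of fresh1 and the x axis of saddle1, either way round below 0.1 rad) or (distance between fresh1 and saddle2 below 0.015 m and z of fresh1 in the frame of saddle2 below 0.004 m and angle between the x axis of fresh1 and the x axis of saddle2, either way round below 0.1 rad) or (distance between fresh1 and saddle3 below 0.015 m and z of fresh1 in the frame of saddle3 below 0.004 m and angle between the x axis of fresh1 and the x axis of saddle3, either way round below 0.1 rad) or (distance between fresh1 and saddle4 below 0.015 m and z of fresh1 in the frame of saddle4 below 0.004 m and angle between the x axis of fresh1 and the x axis of saddle4, either way round below 0.1 rad)) and ((distance between fresh2 and saddle1 below 0.015 m and z of fresh2 in the frame of saddle1 below 0.004 m and angle between the x axis of fresh2 and the x axis of saddle1, either way round below 0.1 rad) or (distance between fresh2 and saddle2 below 0.015 m and z of fresh2 in the frame of saddle2 below 0.004 m and angle between the x axis of fresh2 and the x axis of saddle2, either way round below 0.1 rad) or (distance between fresh2 and saddle3 below 0.015 m and z of fresh2 in the frame of saddle3 below 0.004 m and angle between the x axis of fresh2 and the x axis of saddle3, either way round below 0.1 rad) or (distance between fresh2 and saddle4 below 0.015 m and z of fresh2 in the frame of saddle4 below 0.004 m and angle between the x axis of fresh2 and the x axis of saddle4, either way round below 0.1 rad)) and ((distance between fresh3 and saddle1 below 0.015 m and z of fresh3 in the frame of saddle1 below 0.004 m and angle between the x axis of fresh3 and the x axis of saddle1, either way round below 0.1 rad) or (distance between fresh3 and saddle2 below 0.015 m and z of fresh3 in the frame of saddle2 below 0.004 m and angle between the x axis of fresh3 and the x axis of saddle2, either way round below 0.1 rad) or (distance between fresh3 and saddle3 below 0.015 m and z of fresh3 in the frame of saddle3 below 0.004 m and angle between the x axis of fresh3 and the x axis of saddle3, either way round below 0.1 rad) or (distance between fresh3 and saddle4 below 0.015 m and z of fresh3 in the frame of saddle4 below 0.004 m and angle between the x axis of fresh3 and the x axis of saddle4, either way round below 0.1 rad)) and x of tested1 in the frame of tray between -0.075 and 0.075 m and y of tested1 in the frame of tray between -0.11 and 0.11 m and z of each of tested1, tested2, tested3 in the frame of tray below 0.05 m and angle between each of tested1, tested2, tested3's own x axis and vertical above 1.2 rad and x of tested2 in the frame of tray between -0.075 and 0.075 m and y of tested2 in the frame of tray between -0.11 and 0.11 m and x of tested3 in the frame of tray between -0.075 and 0.075 m and y of tested3 in the frame of tray between -0.11 and 0.11 m and linear speed of each of fresh1, fresh2, fresh3, tested1, tested2, tested3, pin below 0.02 m/s and distance between pin and notch below 0.012 m and z of pin in the frame of notch below 0.004 m and angle between the x axis of pin and the x axis of notch, either way round below 0.12 rad and value of joint carriage above 0.195 m); the robot touches nothing.
It fails at once if the indenter is touched (more than 2 N) (contact force between indenter and anything else above 2 N).
It fails at once if the carriage is slammed (faster than 0.35 m/s) (velocity of joint carriage above 0.35 m/s).
It fails at once if a bystander (test block, mounted specimens, bottle) is moved more than 30 mm (distance of any of block, mount1, mount2, bottle from where it was at the start of the episode above 0.03 m).
Of tested1, tested2, tested3 only 2 to 3 are there at a start; the rules pass over those that are not, and their reading is None.
Of fresh1, fresh2, fresh3 only 2 to 3 are there at a start; the rules pass over those that are not, and their reading is None.
At some moment in a run one of fresh1, fresh2, fresh3 may be knocked a few centimetres aside while the robot is not near it.
Once in a run the grip may slacken for a moment while it holds something.
It also fails if it takes over 210 s, if anything falls off the work surface, if the arm or the gripper's body presses on something with over 40 N, if the wrist force passes 120 N, or if a joint passes its speed limit or range.

## Robot

A 7-joint arm with a two-finger parallel gripper is mounted at the origin on the work surface. World frame = base frame: x ahead of the robot, y to its left, z up, the work surface at z = 0. Lengths are in m, angles in rad, forces in N, time in s.
With the tool pointing down it reaches from about 0.35 to 0.9 m from the base axis. Payload 19.9 kg.
Tool frame: the origin (TCP) lies at the very end of the fingers, on their centre line; the grasp point (between the pads) lies 19 mm behind it; z points along the fingers, y is the line along which they close (so a half turn about z gives the same grasp; the last joint's range is limited). The gripper opens to 85 mm and grips with 20 to 120 N. Pads are 22 mm wide; open, the fingers measure 114 mm over their backs; the gripper's body (76 mm by 85 mm) begins 54 mm behind the grasp point. The pads swing forward as they close: fully open they stand 13 mm farther back than shut.
Start: joints at [-1.159, 0.417, -0.01, 1.614, 0.005, 1.111, -0.053], TCP at [0.274, 0.562, 0.231] pointing down, gripper open.
Joint ranges: [-2.81, 2.81], [-0.39, 2.02], [-1.27, 1.25], [0.06, 2.57], [-1.19, 4.33], [0.19, 2], [-2.82, 2.82]. Speed limits (rad/s): [1.89, 1.89, 2.39, 2.39, 3.01, 3.01, 3.01].

## Interface

Orientations are given as a rotation vector (axis times angle).
In Python, from rig import r gives the robot as it stands.
- The arm moves only by the tool servo_tool, never from a script. Its argument "motion" is a list of rows, each an object of numbers: "dx", "dy", "dz": the shift along the tool's x, y, z in units of 25 mm (1.0 is 25 mm); "turn": the turn about the tool's z in units of 0.12 rad (1.0 is 0.12 rad); "grip": the opening, from 0 (shut) to 1 (fully open). A call has 1 to 10 rows; each row shifts and turns the commanded pose from where the row before left it, along the tool's axes as they then stand; what a row does not reach is not made up. A row lasts 1/12 s, in which the tool goes at most 41.7 mm and 7.16 degrees, less where a joint would pass 70% of its speed; a pose out of reach is approached as far as the arm can. A call with a number of a shift or a turn outside -1 to 1 is refused whole. A call with a gripper value outside its range is refused whole. The fingers move at their own pace and stop on an object; the grip force is fixed at half the most. Time passes only in rows, so rows that do not move let the fingers close. It gives the time, the measured TCP pose, the force, the opening and the grip force at its end, in the units of the state.
- r.sense(): the state, without advancing time (a new reading comes with each control period).
- r.capture(name): name is "scene" or "top"; returns a dict with "image" (480x640x3 uint8, red, green, blue), "fx", "fy", "cx", "cy" (pixels), "T" (4x4, takes a point from camera to world coordinates). Camera axes: x right, y down, z forward; pixel columns grow to the right and rows downward; lengths in m; the calibration is good to about 2 mm. A picture is of the moment at which its call begins. There is no depth.
- r.close_job(): hands the job in; it is judged then, once.
The state is a dict: "clock": time; "joint_positions": joint angles; "qd": joint speeds; "joint_torque": joint torques, N m; "position": TCP position; "tool_rot": TCP orientation; "wrist_force": force on the tool from outside, world axes, zero at the start; "wrist_torque": the same for the moment, N m; "finger_gap": finger opening in m; "finger_force": force on a finger pad.
Only numpy, scipy, OpenCV 4.12 (cv2) and the standard library are available. Lean on these libraries where they do the work, as an engineer would, in place of code of your own. Each camera call takes 0.05 s, during which the arm holds its last target. There are 200 camera calls.

## Working session

There is one attempt and no reset: what is moved stays moved. The work goes in short steps, Python scripts to look and compute and a tool call to move; the robot and the scene stay as the last step left them, time stands still between calls to the robot, and variables do not carry over. Pictures are saved under pics/ and viewed, at most 14 in all, crops included, and the job is handed in when it is done.

Besides the shell and the picture viewer there is one more tool, called after "Request:" by a JSON object that holds its "op" and its "data". servo_tool: Moves the arm, as the interface text tells. Its arguments: {"type":"object","properties":{"motion":{"type":"array","items":{"type":"object","properties":{"dx":{"type":"number"},"dy":{"type":"number"},"dz":{"type":"number"},"turn":{"type":"number"},"grip":{"type":"number"}}}}},"required":["motion"]}

```bash
mkdir -p pics; ls; python3 - <<'E'
from rig import r
import cv2,numpy as np
s=r.sense();print({k:np.round(v,3).tolist() for k,v in s.items()})
for n in ("scene","top"):
    c=r.capture(n);cv2.imwrite(f"pics/{n}0.png",c["image"][...,::-1])
    print(n,c["fx"],c["fy"],c["cx"],c["cy"],np.round(c["T"],4).tolist())
E
```

```text
pics
{'clock': 0.0, 'joint_positions': [-1.158, 0.418, -0.01, 1.614, 0.005, 1.111, -0.053], 'qd': [0.001, -0.0, 0.0, 0.0, 0.001, -0.0, 0.0], 'joint_torque': [0.001, -86.445, 0.68, -43.488, 0.019, 0.008, 0.0], 'position': [0.274, 0.561, 0.231], 'tool_rot': [-0.707, -3.061, 0.002], 'wrist_force': [-0.444, 0.871, -0.993], 'wrist_torque': [0.0, -0.004, 0.014], 'finger_force': 0.0, 'finger_gap': 0.085}
scene 501.7520556577399 501.7520556577399 314.62048729322635 246.03832143848427 [[0.0796, 0.7217, -0.6877, 1.3236], [0.9967, -0.0467, 0.0664, -0.0671], [0.0158, -0.6907, -0.723, 0.9235], [0.0, 0.0, 0.0, 1.0]]
top 433.8820228402221 433.8820228402221 314.21270833555496 242.45541916760095 [[-0.0021, -0.9815, 0.1912, 0.3349], [-0.9996, 0.0072, 0.0259, -0.0154], [-0.0268, -0.1911, -0.9812, 0.9659], [0.0, 0.0, 0.0, 1.0]]
```

View pics/scene0.png

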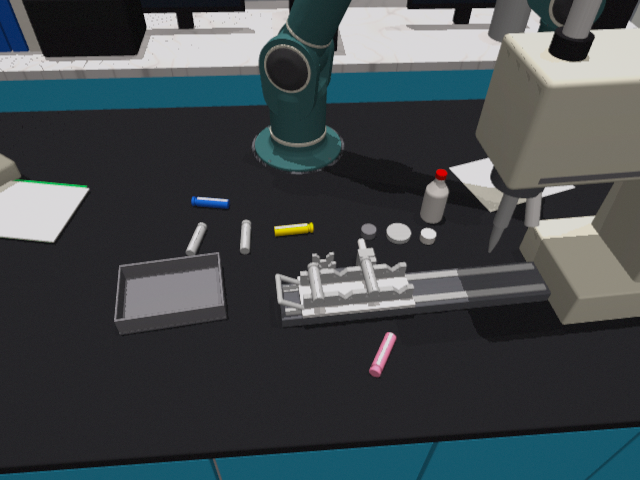

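View pics/top0.png

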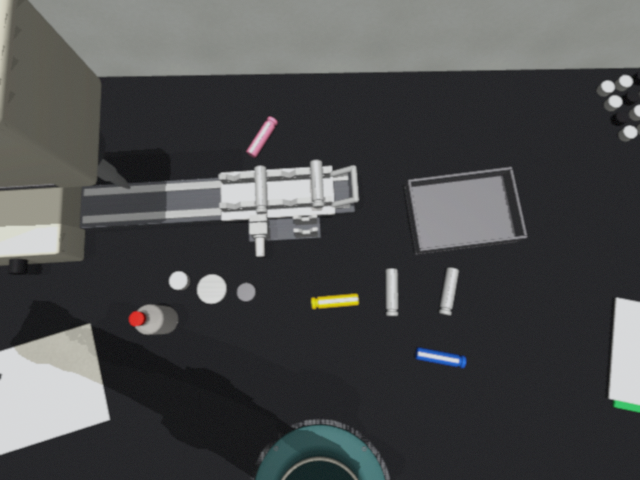

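The top view shows fresh bars at (392,291) and (450,291), and tested bars in the saddles at px (260,187) and (317,183). The pin is at (259,240), the handle at (350,185) and the tray at (466,210). I'll zoom in on the carriage.

```bash
cat > h.py <<'E'
from rig import r
import cv2,numpy as np
from scipy.spatial.transform import Rotation as Ro
def ray(c,u,v,z):
    d=c["T"][:3,:3]@np.array([(u-c["cx"])/c["fx"],(v-c["cy"])/c["fy"],1]);o=c["T"][:3,3]
    return o+d*(z-o[2])/d[2]
def proj(c,p):
    q=np.linalg.inv(c["T"])@np.append(p,1);return np.array([c["fx"]*q[0]/q[2]+c["cx"],c["fy"]*q[1]/q[2]+c["cy"]])
def tri(c1,p1,c2,p2):
    A=[];b=[]
    for c,p in((c1,p1),(c2,p2)):
        o=c["T"][:3,3];d=ray(c,*p,0)-o;d/=np.linalg.norm(d);M=np.eye(3)-np.outer(d,d);A.append(M);b.append(M@o)
    return np.linalg.lstsq(np.vstack(A),np.hstack(b),rcond=None)[0]
def go(x,y,z,yaw=None):
    """yaw = wanted angle of tool y axis (rad). prints turn units and shift units (after the turn)"""
    s=r.sense();R=Ro.from_rotvec(s["tool_rot"]).as_matrix();t=0
    yw=np.arctan2(R[1,1],R[0,1])
    if yaw is not None:
        t=-((yaw-yw+np.pi/2)%np.pi-np.pi/2);R=R@Ro.from_euler("z",t).as_matrix()
    d=R.T@(np.array([x,y,z])-s["position"])/0.025
    print("pos",np.round(s["position"],4),"yaw",round(yw,4),"tilt",np.round(R[:2,2],3),"| turn",round(t/.12,2),"shift",np.round(d,2))
E
python3 - <<'E'
from h import *
t=r.capture("top");s=r.capture("scene")
cs={}
for n,c in (("top",t),("scene",s)):
    im=c["image"].astype(int);m=((im.min(2)>70)&(im.max(2)-im.min(2)<30)).astype(np.uint8)
    k=cv2.connectedComponentsWithStats(m)
    for i in range(1,k[0]):
        a=k[2][i]
        if 150<a[4]<1500:
            p=np.argwhere(k[1]==i)[:,::-1].astype(np.float32);rc=cv2.minAreaRect(p)
            w=ray(c,*k[3][i],0.012);print(n,np.round(k[3][i],1),a[4],np.round(rc[1],1),rc[2],np.round(w,4))
img=cv2.resize(t["image"][150:265,205:365],None,fx=5,fy=5,interpolation=2)
cv2.imwrite("pics/t1.png",img[...,::-1])
img=cv2.resize(s["image"][230:330,270:420],None,fx=5,fy=5,interpolation=2)
cv2.imwrite("pics/s1.png",img[...,::-1])
E
```

```text
top [614.9  84.8] 451 [15.3 37.3] 72.47443389892578 [ 0.8951 -0.7018  0.012 ]
top [613.4 102.3] 224 [14.1 18.4] 45.0 [ 0.8503 -0.6924  0.012 ]
top [629.  132.4] 252 [15. 20.] 90.0 [ 0.7743 -0.7178  0.012 ]
top [448.9 290.7] 623 [13.1 48.5] 10.30484676361084 [ 0.4117 -0.283   0.012 ]
top [391.7 292. ] 598 [48.2 12.5] 88.66777801513672 [ 0.4094 -0.159   0.012 ]
top [178.3 280.2] 343 [19. 21.] 90.0 [0.4374 0.3121 0.012 ]
top [211.2 288.7] 759 [30. 30.] 90.0 [0.4184 0.2377 0.012 ]
top [245.7 291.7] 300 [18.9 19.1] 33.690067291259766 [0.4114 0.161  0.012 ]
top [157.4 319.7] 951 [30. 42.] 90.0 [0.3513 0.3532 0.012 ]
top [379.8 461.6] 179 [42.1  6.6] 61.927513122558594 [ 0.066  -0.1225  0.012 ]
top [319.1 465.7] 318 [22. 76.] 90.0 [0.0576 0.0008 0.012 ]
scene [288.4  65.4] 384 [51.6 42.4] 45.0 [-0.5018 -0.0073  0.012 ]
scene [296.3 140.1] 264 [20. 58.] 90.0 [-0.0066 -0.0042  0.012 ]
scene [434.1 201.2] 909 [23.  43.9] 14.03624439239502 [0.3073 0.3597 0.012 ]
scene [245.1 236.3] 329 [ 9.8 34.2] 3.5763344764709473 [ 0.411  -0.1579  0.012 ]
scene [398.3 232.8] 433 [20. 25.] 90.0 [0.4234 0.2364 0.012 ]
scene [427.6 235.5] 236 [17. 16.] 90.0 [0.4381 0.3102 0.012 ]
```

View pics/t1.png

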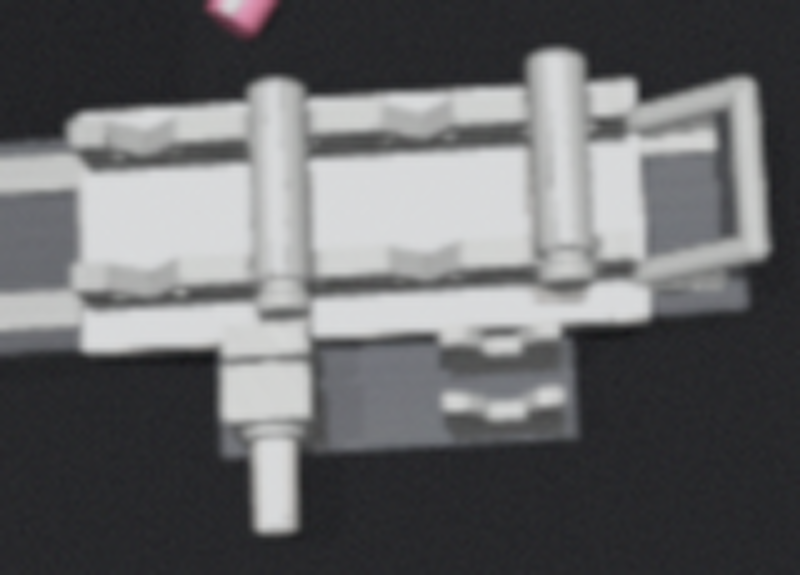

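View pics/s1.png

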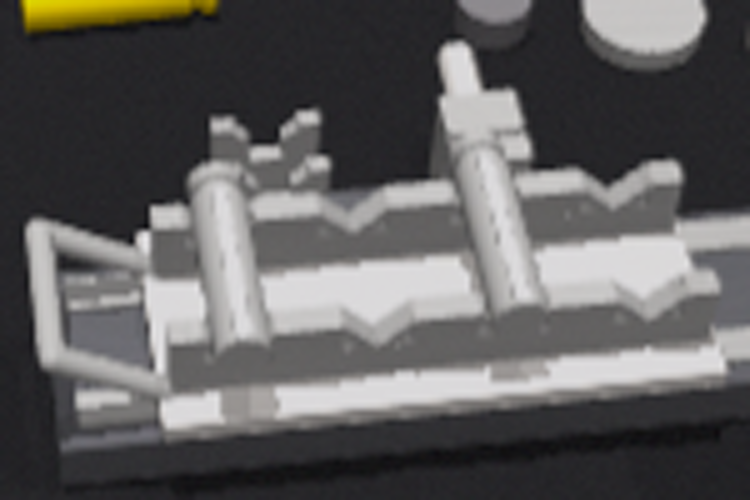

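The zoom gives tested bar centres at about crop px (278,194) and (562,167). The pin grip tip is at (277,530), its flange at (275,432), and the rest plates are at (505,345) and (505,408). The handle runs from (742,85) to (760,250).

```bash
python3 - <<'E'
from h import *
t=r.capture("top");s=r.capture("scene")
T=lambda u,v:(205+(u+.5)/5-.5,150+(v+.5)/5-.5)
S=lambda u,v:(270+(u+.5)/5-.5,230+(v+.5)/5-.5)
for n,a,b in (("bar3",(278,194),(498,224)),("bar1",(562,167),(228,258)),("handle",(750,168),(45,295))):
    print(n,np.round(tri(t,T(*a),s,S(*b)),4))
for n,a,z in (("b3f",(275,80),.085),("b3n",(281,308),.085),("b1f",(556,50),.085),("b1n",(566,282),.085),("hf",(742,85),.078),("hn",(760,250),.078),("pintip",(277,532),.055),("flange",(273,432),.06),("notchL",(450,400),.071),("notchR",(560,395),.071),("notchbot",(505,412),.047),("plateL",(72,130),.078),("plateR",(636,95),.078),("padL",(82,352),.046),("padR",(650,318),.046)):
    print(n,np.round(ray(t,*T(*a),z),4))
# fresh: axis, top rect center and scene
for n,c,roi in (("top",t,[(370,265,415,320),(435,265,465,320)]),("scene",s,[(235,215,256,258),(180,218,210,258)])):
    for (x0,y0,x1,y1) in roi:
        im=c["image"].astype(int);m=(im.min(2)>60)&(im.max(2)-im.min(2)<40);mm=np.zeros_like(m);mm[y0:y1,x0:x1]=m[y0:y1,x0:x1]
        p=np.argwhere(mm)[:,::-1].astype(np.float32);(cx,cy),wh,an=cv2.minAreaRect(p)
        vx,vy,_,_=cv2.fitLine(p,cv2.DIST_L2,0,.01,.01).ravel()
        a=ray(c,cx-20*vx,cy-20*vy,.012);b=ray(c,cx+20*vx,cy+20*vy,.012)
        print(n,np.round((cx,cy),1),np.round(ray(c,cx,cy,.012),4),np.round(wh,1),"axis ang",np.arctan2(*(a-b)[1::-1]))
# tray rim outer by contour
im=t["image"].astype(int)
g=t["image"].mean(2);m=np.zeros(g.shape,np.uint8);m[155:262,395:535]=(g[155:262,395:535]>45)
p=np.argwhere(m)[:,::-1].astype(np.float32);rc=cv2.minAreaRect(p);print(rc)
for q in cv2.boxPoints(rc):print(np.round(q,1),np.round(ray(t,*q,.05),4),np.round(ray(t,*q,0),4))
E
```

```text
bar3 [0.6232 0.1219 0.0891]
bar1 [0.6341 0.002  0.0885]
handle [ 0.6376 -0.0779  0.0742]
b3f [0.6758 0.125  0.085 ]
b3n [0.5744 0.1203 0.085 ]
b1f [0.6879 0.0041 0.085 ]
b1n [5.846e-01 2.000e-04 8.500e-02]
hf [ 0.6737 -0.0758  0.078 ]
hn [ 0.5998 -0.082   0.078 ]
pintip [0.4838 0.1245 0.055 ]
flange [0.5264 0.1264 0.06  ]
notchL [0.5373 0.0497 0.071 ]
notchR [0.5391 0.0032 0.071 ]
notchbot [0.5372 0.0275 0.047 ]
plateL [0.6568 0.2138 0.078 ]
plateR [ 0.6697 -0.0302  0.078 ]
padL [0.5659 0.2136 0.046 ]
padR [ 0.579  -0.0358  0.046 ]
top [391.5 292. ] [ 0.4094 -0.1586  0.012 ] [48. 13.] axis ang -0.02328710681053506
top [448.8 290.8] [ 0.4115 -0.2828  0.012 ] [13.5 48.7] axis ang 2.9095934747604835
scene [245.  236.5] [ 0.4116 -0.158   0.012 ] [35. 10.] axis ang -0.02155536020066829
scene [194.5 239.5] [ 0.4142 -0.2851  0.012 ] [35. 29.] axis ang -0.1131414940411853
((465.72442626953125, 209.83505249023438), (77.9530029296875, 116.94754028320312), 82.7468032836914)
[402.8 178.6] [ 0.6553 -0.1866  0.05  ] [ 0.6728 -0.196   0.    ]
[518.8 163.8] [ 0.6865 -0.4419  0.05  ] [ 0.7056 -0.4652  0.    ]
[528.7 241.1] [ 0.5129 -0.4468  0.05  ] [ 0.5227 -0.4703  0.    ]
[412.6 255.9] [ 0.4828 -0.2004  0.05  ] [ 0.4908 -0.2105  0.    ]
```

Request:
{"op": "servo_tool", "data": {"motion": [{"turn": -0.95},{"turn": -0.95},{"turn": -0.95},{"turn": -0.53,"grip": 0.6}]}}

```text
validation failed for argument at $.mo...
```

```bash
python3 - <<'E'
from h import *
go(.6325,.002,.14,np.pi/2+.05)
t=r.capture("top")
print([np.round(ray(t,*p,z),3) for p,z in (((408,180),.05),((514,168),.05),((525,240),.05),((416,253),.05),((464,212),.005))])
E
```

```text
pos [0.2739 0.5616 0.2311] yaw 1.117 tilt [-0. -0.] | turn -4.2 shift [-13.21 -23.07   3.65]
[array([ 0.652, -0.198,  0.05 ]), array([ 0.677, -0.431,  0.05 ]), array([ 0.515, -0.439,  0.05 ]), array([ 0.489, -0.208,  0.05 ]), array([ 0.59 , -0.33 ,  0.005])]
```

Request:
{"op": "servo_tool", "data": {"motion": [{"dx": 0,"dy": 0,"dz": 0,"turn": -0.84,"grip": 0.6},{"dx": 0,"dy": 0,"dz": 0,"turn": -0.84,"grip": 0.6},{"dx": 0,"dy": 0,"dz": 0,"turn": -0.84,"grip": 0.6},{"dx": 0,"dy": 0,"dz": 0,"turn": -0.84,"grip": 0.6},{"dx": 0,"dy": 0,"dz": 0,"turn": -0.84,"grip": 0.6},{"dx": -0.53,"dy": -0.92,"dz": 0,"turn": 0,"grip": 0.6},{"dx": -0.53,"dy": -0.92,"dz": 0,"turn": 0,"grip": 0.6},{"dx": -0.53,"dy": -0.92,"dz": 0,"turn": 0,"grip": 0.6},{"dx": -0.53,"dy": -0.92,"dz": 0,"turn": 0,"grip": 0.6},{"dx": -0.53,"dy": -0.92,"dz": 0,"turn": 0,"grip": 0.6}]}}

```text
clock: 1.18
position: [0.3464, 0.449, 0.2313]
tool_rot: [-0.079, 3.141, -0.0]
wrist_force: [0.1, 0.5, 0.2]
finger_gap: 0.0514
finger_force: 0.0
```

Request:
{"op": "servo_tool", "data": {"motion": [{"dx": -0.53,"dy": -0.92,"dz": 0,"turn": 0,"grip": 0.6},{"dx": -0.53,"dy": -0.92,"dz": 0,"turn": 0,"grip": 0.6},{"dx": -0.53,"dy": -0.92,"dz": 0,"turn": 0,"grip": 0.6},{"dx": -0.53,"dy": -0.92,"dz": 0,"turn": 0,"grip": 0.6},{"dx": -0.53,"dy": -0.92,"dz": 0,"turn": 0,"grip": 0.6},{"dx": -0.53,"dy": -0.92,"dz": 0,"turn": 0,"grip": 0.6},{"dx": -0.53,"dy": -0.92,"dz": 0,"turn": 0,"grip": 0.6},{"dx": -0.53,"dy": -0.92,"dz": 0,"turn": 0,"grip": 0.6},{"dx": -0.53,"dy": -0.92,"dz": 0,"turn": 0,"grip": 0.6},{"dx": -0.53,"dy": -0.92,"dz": 0,"turn": 0,"grip": 0.6}]}}

```text
clock: 2.02
position: [0.4904, 0.2259, 0.2314]
tool_rot: [-0.079, 3.14, 0.0]
wrist_force: [0.6, 0.9, 0.8]
finger_gap: 0.0513
finger_force: 0.0
```

Request:
{"op": "servo_tool", "data": {"motion": [{"dx": -0.53,"dy": -0.92,"dz": 0,"turn": 0,"grip": 0.6},{"dx": -0.53,"dy": -0.92,"dz": 0,"turn": 0,"grip": 0.6},{"dx": -0.53,"dy": -0.92,"dz": 0,"turn": 0,"grip": 0.6},{"dx": -0.53,"dy": -0.92,"dz": 0,"turn": 0,"grip": 0.6},{"dx": -0.53,"dy": -0.92,"dz": 0,"turn": 0,"grip": 0.6},{"dx": -0.53,"dy": -0.92,"dz": 0,"turn": 0,"grip": 0.6},{"dx": -0.53,"dy": -0.92,"dz": 0,"turn": 0,"grip": 0.6},{"dx": -0.53,"dy": -0.92,"dz": 0,"turn": 0,"grip": 0.6},{"dx": -0.53,"dy": -0.92,"dz": 0,"turn": 0,"grip": 0.6},{"dx": -0.53,"dy": -0.92,"dz": 0,"turn": 0,"grip": 0.6}]}}

```text
clock: 2.85
position: [0.6342, 0.0029, 0.2313]
tool_rot: [0.079, -3.141, 0.0]
wrist_force: [-0.1, 0.4, 1.3]
finger_gap: 0.0512
finger_force: 0.0
```

```bash
python3 - <<'E'
from h import *
go(.6325,.002,.14,np.pi/2+.05);print(r.sense()["clock"],r.sense()["finger_gap"])
E
```

```text
pos [0.6342 0.0029 0.2313] yaw 1.6211 tilt [-0. -0.] | turn 0.0 shift [ 0.07 -0.03  3.65]
2.85 0.0511695928362099
```

Request:
{"op": "servo_tool", "data": {"motion": [{"dx": 0,"dy": 0,"dz": 1,"turn": 0,"grip": 0.6},{"dx": 0,"dy": 0,"dz": 1,"turn": 0,"grip": 0.6},{"dx": 0,"dy": 0,"dz": 1,"turn": 0,"grip": 0.6},{"dx": 0,"dy": 0,"dz": 1,"turn": 0,"grip": 0.6},{"dx": 0,"dy": 0,"dz": 1,"turn": 0,"grip": 0.6},{"dx": 0,"dy": 0,"dz": 1,"turn": 0,"grip": 0.6},{"dx": 0,"dy": 0,"dz": 0.7,"turn": 0,"grip": 0.6},{"dx": 0,"dy": 0,"dz": 0,"turn": 0,"grip": 0},{"dx": 0,"dy": 0,"dz": 0,"turn": 0,"grip": 0},{"dx": 0,"dy": 0,"dz": 0,"turn": 0,"grip": 0}]}}

```text
clock: 3.68
position: [0.6342, 0.0038, 0.065]
tool_rot: [-0.078, 3.14, -0.0]
wrist_force: [0.1, 0.3, -2.0]
finger_gap: 0.0236
finger_force: 58.8
```

Request:
{"op": "servo_tool", "data": {"motion": [{"dx": 0,"dy": 0,"dz": 0,"turn": 0,"grip": 0},{"dx": 0,"dy": 0,"dz": 0,"turn": 0,"grip": 0}]}}

```text
clock: 3.85
position: [0.6342, 0.0042, 0.0649]
tool_rot: [-0.079, 3.139, 0.0]
wrist_force: [0.8, -1.1, -3.4]
finger_gap: 0.0235
finger_force: 58.8
```

Request:
{"op": "servo_tool", "data": {"motion": [{"dx": 0,"dy": 0,"dz": -0.8,"turn": 0,"grip": 0},{"dx": 0,"dy": 0,"dz": -1,"turn": 0,"grip": 0},{"dx": 0,"dy": 0,"dz": -1,"turn": 0,"grip": 0},{"dx": 0.2,"dy": -0.9,"dz": 0,"turn": 0,"grip": 0},{"dx": 0.2,"dy": -0.9,"dz": 0,"turn": 0,"grip": 0},{"dx": 0.2,"dy": -0.9,"dz": 0,"turn": 0,"grip": 0},{"dx": 0.2,"dy": -0.9,"dz": 0,"turn": 0,"grip": 0},{"dx": 0.2,"dy": -0.9,"dz": 0,"turn": 0,"grip": 0},{"dx": 0.2,"dy": -0.9,"dz": 0,"turn": 0,"grip": 0},{"dx": 0.2,"dy": -0.9,"dz": 0,"turn": 0,"grip": 0}]}}

```text
clock: 4.68
position: [0.6065, -0.156, 0.1346]
tool_rot: [-0.079, 3.14, -0.0]
wrist_force: [1.0, -0.1, -3.4]
finger_gap: 0.0235
finger_force: 59.6
```

Request:
{"op": "servo_tool", "data": {"motion": [{"dx": 0.2,"dy": -0.9,"dz": 0,"turn": 0,"grip": 0},{"dx": 0.2,"dy": -0.9,"dz": 0,"turn": 0,"grip": 0},{"dx": 0.2,"dy": -0.9,"dz": 0,"turn": 0,"grip": 0},{"dx": 0.2,"dy": -0.9,"dz": 0,"turn": 0,"grip": 0},{"dx": 0.2,"dy": -0.9,"dz": 0,"turn": 0,"grip": 0},{"dx": 0.2,"dy": -0.3,"dz": 0,"turn": 0,"grip": 0},{"dx": 0,"dy": 0,"dz": 0,"turn": 0,"grip": 0}]}}

```text
clock: 5.27
position: [0.5814, -0.2792, 0.1344]
tool_rot: [-0.073, 3.141, -0.002]
wrist_force: [0.6, -0.3, -2.9]
finger_gap: 0.0235
finger_force: 59.6
```

Request:
{"op": "servo_tool", "data": {"motion": [{"dx": 0,"dy": 0,"dz": 1,"turn": 0,"grip": 0},{"dx": 0,"dy": 0,"dz": 1,"turn": 0,"grip": 0},{"dx": 0,"dy": 0,"dz": 1,"turn": 0,"grip": 0},{"dx": 0,"dy": 0,"dz": 1,"turn": 0,"grip": 0},{"dx": 0,"dy": 0,"dz": 0.6,"turn": 0,"grip": 0},{"dx": 0,"dy": 0,"dz": 0.35,"turn": 0,"grip": 0},{"dx": 0,"dy": 0,"dz": 0,"turn": 0,"grip": 0},{"dx": 0,"dy": 0,"dz": 0,"turn": 0,"grip": 0.5},{"dx": 0,"dy": 0,"dz": 0,"turn": 0,"grip": 0.5},{"dx": 0,"dy": 0,"dz": 0,"turn": 0,"grip": 0.5}]}}

```text
clock: 6.1
position: [0.5837, -0.2767, 0.0118]
tool_rot: [-0.079, 3.138, -0.002]
wrist_force: [-0.3, 0.1, -0.1]
finger_gap: 0.0429
finger_force: 0.0
```

Request:
{"op": "servo_tool", "data": {"motion": [{"dx": 0,"dy": 0,"dz": 0,"turn": 0,"grip": 0.5},{"dx": 0,"dy": 0,"dz": -1,"turn": 0,"grip": 0.5},{"dx": 0,"dy": 0,"dz": -1,"turn": 0,"grip": 0.6},{"dx": 0,"dy": 0,"dz": -1,"turn": 0,"grip": 0.6},{"dx": 0,"dy": 0,"dz": -1,"turn": 0,"grip": 0.6},{"dx": 0,"dy": 0,"dz": -1,"turn": 0,"grip": 0.6},{"dx": 0,"dy": 0,"dz": -1,"turn": 0,"grip": 0.6}]}}

```text
clock: 6.68
position: [0.5827, -0.2764, 0.1622]
tool_rot: [-0.079, 3.14, -0.001]
wrist_force: [-0.2, -0.5, -0.2]
finger_gap: 0.051
finger_force: 0.0
```

```bash
python3 - <<'E'
from h import *
go(.6255,.1225,.16,np.pi/2+.05);s=r.sense();print(s["clock"],s["finger_gap"],s["wrist_force"])
c=r.capture("scene");cv2.imwrite("pics/s2.png",c["image"][150:400,60:460,::-1].repeat(2,0).repeat(2,1))
E
```

```text
pos [ 0.5827 -0.2764  0.1622] yaw 1.6209 tilt [ 0.001 -0.   ] | turn 0.0 shift [-2.51 15.85  0.08]
6.6833 0.05098024753758455 [-0.1880459  -0.47594256 -0.16779183]
```

View pics/s2.png

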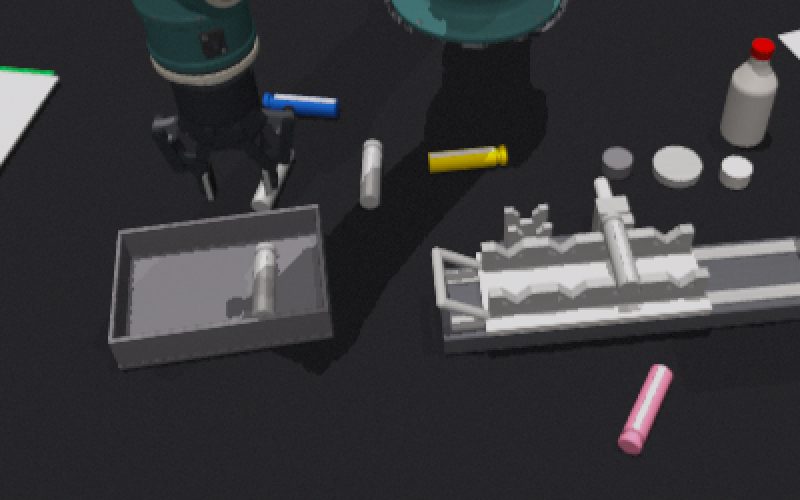

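The tested bar lies in the tray at about crop px (264,280), and the other one is still in saddle 3. Fetching that one.

Request:
{"op": "servo_tool", "data": {"motion": [{"dx": -0.15,"dy": 0.93,"dz": 0,"turn": 0,"grip": 0.6},{"dx": -0.15,"dy": 0.93,"dz": 0,"turn": 0,"grip": 0.6},{"dx": -0.15,"dy": 0.93,"dz": 0,"turn": 0,"grip": 0.6},{"dx": -0.15,"dy": 0.93,"dz": 0,"turn": 0,"grip": 0.6},{"dx": -0.15,"dy": 0.93,"dz": 0,"turn": 0,"grip": 0.6},{"dx": -0.15,"dy": 0.93,"dz": 0,"turn": 0,"grip": 0.6},{"dx": -0.15,"dy": 0.93,"dz": 0,"turn": 0,"grip": 0.6},{"dx": -0.15,"dy": 0.93,"dz": 0,"turn": 0,"grip": 0.6},{"dx": -0.15,"dy": 0.93,"dz": 0,"turn": 0,"grip": 0.6},{"dx": -0.15,"dy": 0.93,"dz": 0,"turn": 0,"grip": 0.6}]}}

```text
clock: 7.57
position: [0.6086, -0.0411, 0.1607]
tool_rot: [-0.079, 3.14, -0.0]
wrist_force: [0.4, 0.5, -0.5]
finger_gap: 0.0511
finger_force: 0.0
```

Request:
{"op": "servo_tool", "data": {"motion": [{"dx": -0.15,"dy": 0.93,"dz": 0,"turn": 0,"grip": 0.6},{"dx": -0.15,"dy": 0.93,"dz": 0,"turn": 0,"grip": 0.6},{"dx": -0.15,"dy": 0.93,"dz": 0,"turn": 0,"grip": 0.6},{"dx": -0.15,"dy": 0.93,"dz": 0,"turn": 0,"grip": 0.6},{"dx": -0.15,"dy": 0.93,"dz": 0,"turn": 0,"grip": 0.6},{"dx": -0.15,"dy": 0.93,"dz": 0,"turn": 0,"grip": 0.6},{"dx": -0.1,"dy": 1,"dz": 0,"turn": 0,"grip": 0.6},{"dx": 0,"dy": 0,"dz": 0,"turn": 0,"grip": 0.6}]}}

```text
clock: 8.23
position: [0.6249, 0.1293, 0.1604]
tool_rot: [-0.088, 3.14, 0.004]
wrist_force: [0.8, 1.7, 0.6]
finger_gap: 0.0512
finger_force: 0.0
```

Request:
{"op": "servo_tool", "data": {"motion": [{"dx": 0,"dy": 0,"dz": 1,"turn": 0,"grip": 0.6}]}}

```text
clock: 8.32
position: [0.6274, 0.1257, 0.1392]
tool_rot: [-0.083, 3.134, 0.003]
wrist_force: [1.2, 0.7, 0.8]
finger_gap: 0.051
finger_force: 0.0
```

Request:
{"op": "servo_tool", "data": {"motion": [{"dx": 0,"dy": 0,"dz": 1,"turn": 0,"grip": 0.6},{"dx": 0,"dy": 0,"dz": 1,"turn": 0,"grip": 0.6},{"dx": 0,"dy": 0,"dz": 0.9,"turn": 0,"grip": 0.6},{"dx": 0,"dy": 0,"dz": 0,"turn": 0,"grip": 0.6},{"dx": 0,"dy": 0,"dz": 0,"turn": 0,"grip": 0},{"dx": 0,"dy": 0,"dz": 0,"turn": 0,"grip": 0},{"dx": 0,"dy": 0,"dz": 0,"turn": 0,"grip": 0},{"dx": 0,"dy": 0,"dz": 0,"turn": 0,"grip": 0},{"dx": 0,"dy": 0,"dz": 0,"turn": 0,"grip": 0}]}}

```text
clock: 9.07
position: [0.6262, 0.1234, 0.0644]
tool_rot: [-0.079, 3.138, 0.001]
wrist_force: [-1.8, -0.1, 9.3]
finger_gap: 0.0235
finger_force: 59.5
```

Request:
{"op": "servo_tool", "data": {"motion": [{"dx": 0,"dy": 0,"dz": -0.8,"turn": 0,"grip": 0},{"dx": 0,"dy": 0,"dz": -1,"turn": 0,"grip": 0},{"dx": 0,"dy": 0,"dz": -1,"turn": 0,"grip": 0},{"dx": 0.12,"dy": -0.92,"dz": 0,"turn": 0,"grip": 0},{"dx": 0.12,"dy": -0.92,"dz": 0,"turn": 0,"grip": 0},{"dx": 0.12,"dy": -0.92,"dz": 0,"turn": 0,"grip": 0},{"dx": 0.12,"dy": -0.92,"dz": 0,"turn": 0,"grip": 0},{"dx": 0.12,"dy": -0.92,"dz": 0,"turn": 0,"grip": 0},{"dx": 0.12,"dy": -0.92,"dz": 0,"turn": 0,"grip": 0},{"dx": 0.12,"dy": -0.92,"dz": 0,"turn": 0,"grip": 0}]}}

```text
clock: 9.9
position: [0.6122, -0.0397, 0.1334]
tool_rot: [-0.079, 3.14, -0.0]
wrist_force: [-0.4, -0.6, -3.3]
finger_gap: 0.0236
finger_force: 60.3
```

Request:
{"op": "servo_tool", "data": {"motion": [{"dx": 0.12,"dy": -0.92,"dz": 0,"turn": 0,"grip": 0},{"dx": 0.12,"dy": -0.92,"dz": 0,"turn": 0,"grip": 0},{"dx": 0.12,"dy": -0.92,"dz": 0,"turn": 0,"grip": 0},{"dx": 0.12,"dy": -0.92,"dz": 0,"turn": 0,"grip": 0},{"dx": 0.12,"dy": -0.92,"dz": 0,"turn": 0,"grip": 0},{"dx": 0.12,"dy": -0.92,"dz": 0,"turn": 0,"grip": 0},{"dx": 0.12,"dy": -0.92,"dz": 0,"turn": 0,"grip": 0},{"dx": 0.12,"dy": -0.92,"dz": 0,"turn": 0,"grip": 0},{"dx": 0.12,"dy": -0.92,"dz": 0,"turn": 0,"grip": 0},{"dx": 0.12,"dy": -0.92,"dz": 0,"turn": 0,"grip": 0}]}}

```text
clock: 10.73
position: [0.5938, -0.2709, 0.1334]
tool_rot: [-0.079, 3.14, -0.0]
wrist_force: [-0.6, 0.8, -2.7]
finger_gap: 0.0235
finger_force: 60.3
```

Request:
{"op": "servo_tool", "data": {"motion": [{"dx": 0.12,"dy": -0.92,"dz": 0,"turn": 0,"grip": 0},{"dx": 0.12,"dy": -0.92,"dz": 0,"turn": 0,"grip": 0},{"dx": 0.12,"dy": -0.92,"dz": 0,"turn": 0,"grip": 0},{"dx": 0.12,"dy": -0.92,"dz": 0,"turn": 0,"grip": 0},{"dx": 0,"dy": 0,"dz": 0,"turn": 0,"grip": 0},{"dx": 0,"dy": 0,"dz": 0,"turn": 0,"grip": 0}]}}

```text
clock: 11.23
position: [0.5859, -0.3638, 0.1331]
tool_rot: [-0.075, 3.14, -0.001]
wrist_force: [-0.2, 0.4, -3.9]
finger_gap: 0.0233
finger_force: 60.3
```

Request:
{"op": "servo_tool", "data": {"motion": [{"dx": 0,"dy": 0,"dz": 1,"turn": 0,"grip": 0},{"dx": 0,"dy": 0,"dz": 1,"turn": 0,"grip": 0},{"dx": 0,"dy": 0,"dz": 1,"turn": 0,"grip": 0},{"dx": 0,"dy": 0,"dz": 1,"turn": 0,"grip": 0},{"dx": 0,"dy": 0,"dz": 0.6,"turn": 0,"grip": 0},{"dx": 0,"dy": 0,"dz": 0.3,"turn": 0,"grip": 0},{"dx": 0,"dy": 0,"dz": 0,"turn": 0,"grip": 0},{"dx": 0,"dy": 0,"dz": 0,"turn": 0,"grip": 0.5},{"dx": 0,"dy": 0,"dz": 0,"turn": 0,"grip": 0.5},{"dx": 0,"dy": 0,"dz": 0,"turn": 0,"grip": 0.5}]}}

```text
clock: 12.07
position: [0.5874, -0.3628, 0.0119]
tool_rot: [-0.079, 3.138, -0.002]
wrist_force: [0.1, 0.8, 0.2]
finger_gap: 0.0426
finger_force: 0.0
```

Request:
{"op": "servo_tool", "data": {"motion": [{"dx": 0,"dy": 0,"dz": 0,"turn": 0,"grip": 0.5},{"dx": 0,"dy": 0,"dz": -1,"turn": 0,"grip": 0.5},{"dx": 0,"dy": 0,"dz": -1,"turn": 0,"grip": 0.6},{"dx": 0,"dy": 0,"dz": -1,"turn": 0,"grip": 0.6},{"dx": 0,"dy": 0,"dz": -1,"turn": 0,"grip": 0.6}]}}

```text
clock: 12.48
position: [0.5866, -0.3624, 0.112]
tool_rot: [-0.079, 3.14, -0.001]
wrist_force: [0.2, 0.0, -0.2]
finger_gap: 0.0512
finger_force: 0.0
```

```bash
cat > fr.py <<'E'
from h import *
t=r.capture("top");cv2.imwrite("pics/t3.png",t["image"][...,::-1])
im=t["image"].astype(int);m=((im.min(2)>60)&(im.max(2)-im.min(2)<40)).astype(np.uint8)
n,l,st,ce=cv2.connectedComponentsWithStats(m)
for i in range(1,n):
    p=np.argwhere(l==i)[:,::-1].astype(np.float32)
    if len(p)<100:continue
    (cx,cy),wh,an=cv2.minAreaRect(p);L,W=max(wh),min(wh)
    if 40<L<60 and 8<W<18:
        vx,vy,_,_=cv2.fitLine(p,cv2.DIST_L2,0,.01,.01).ravel()
        a=ray(t,cx-20*vx,cy-20*vy,.012);b=ray(t,cx+20*vx,cy+20*vy,.012)
        if a[0]<b[0]:a,b=b,a
        w=ray(t,cx,cy,.012);ang=np.arctan2(*(a-b)[1::-1])
        print("bar px",np.round((cx,cy),1),np.round(wh,1),np.round(w,4),"ang",round(ang,3))
        go(w[0],w[1],.12,np.pi/2+ang)
E
python3 fr.py
```

```text
bar px [391.6 292. ] [48.2 12.2] [ 0.4094 -0.1588  0.012 ] ang -0.022
pos [ 0.5885 -0.3637  0.1174] yaw 1.6208 tilt [ 0.006 -0.004] | turn 0.6 shift [ 7.34  8.04 -0.18]
```

Request:
{"op": "servo_tool", "data": {"motion": [{"dx": 0,"dy": 0,"dz": 0,"turn": 0.6,"grip": 0.6},{"dx": 0.81,"dy": 0.89,"dz": 0,"turn": 0,"grip": 0.6},{"dx": 0.81,"dy": 0.89,"dz": 0,"turn": 0,"grip": 0.6},{"dx": 0.81,"dy": 0.89,"dz": 0,"turn": 0,"grip": 0.6},{"dx": 0.81,"dy": 0.89,"dz": 0,"turn": 0,"grip": 0.6},{"dx": 0.81,"dy": 0.89,"dz": 0,"turn": 0,"grip": 0.6},{"dx": 0.81,"dy": 0.89,"dz": 0,"turn": 0,"grip": 0.6},{"dx": 0.81,"dy": 0.89,"dz": 0,"turn": 0,"grip": 0.6},{"dx": 0.81,"dy": 0.89,"dz": 0,"turn": 0,"grip": 0.6},{"dx": 0.81,"dy": 0.89,"dz": 0,"turn": 0,"grip": 0.6}]}}

```text
clock: 13.37
position: [0.4079, -0.1572, 0.1105]
tool_rot: [0.034, 3.14, -0.0]
wrist_force: [0.7, 0.6, 0.3]
finger_gap: 0.0513
finger_force: 0.0
```

Request:
{"op": "servo_tool", "data": {"motion": [{"dx": 0,"dy": 0,"dz": 0,"turn": 0,"grip": 0.6},{"dx": 0,"dy": 0,"dz": 0,"turn": 0,"grip": 0.6}]}}

```text
clock: 13.53
position: [0.4086, -0.1573, 0.1108]
tool_rot: [0.032, 3.14, 0.0]
wrist_force: [0.2, -0.2, -0.2]
finger_gap: 0.0514
finger_force: 0.0
```

```bash
python3 - <<'E'
from h import *
go(.41,-.1587,.004,np.pi/2-.022)
s=r.capture("scene");cv2.imwrite("pics/s3.png",s["image"][150:400,60:460,::-1].repeat(2,0).repeat(2,1))
E
```

```text
pos [ 0.4086 -0.1573  0.1108] yaw 1.5504 tilt [0.002 0.   ] | turn 0.01 shift [-0.05 -0.05  4.27]
```

View pics/s3.png

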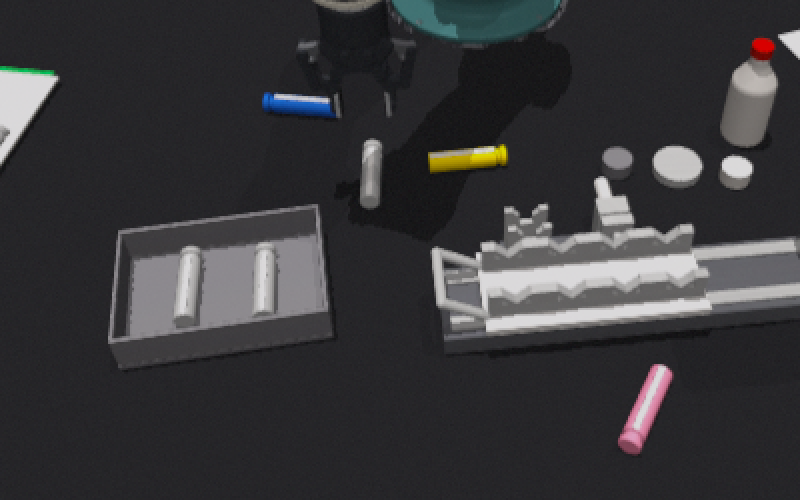

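Both tested bars are in the tray, at crop px (188,285) and (264,280). Fresh bar B is gone from its old spot, so I'm looking for it.

```bash
python3 - <<'E'
from h import *
t=r.capture("top");s=r.capture("scene")
cv2.imwrite("pics/ts4.png",np.hstack([t["image"][150:450,340:640],s["image"][130:430,0:300]])[...,::-1])
E
```

```text
(no output)
```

View pics/ts4.png

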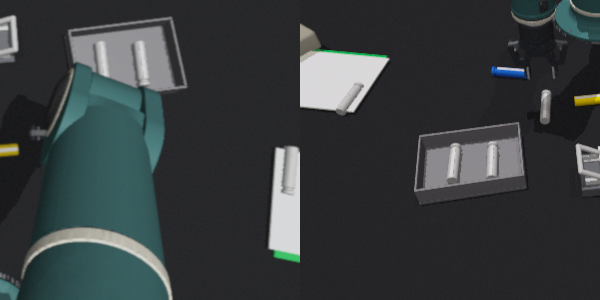

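Fresh bar B has rolled to the white sheet, at top px (630,320) and scene px (50,228). I'll locate it and check whether it's still moving.

```bash
python3 - <<'E'
from h import *
for k in range(2):
    t=r.capture("top");s=r.capture("scene")
    im=s["image"].astype(int);sub=s["image"][205:255,30:75]
    tt=t["image"][290:350,605:640]
    g=cv2.Canny(sub,60,150)
    print(np.round(tri(t,(630,320),s,(50,228)),4))
cv2.imwrite("pics/b5.png",np.hstack([cv2.resize(tt,(350,600),interpolation=2),cv2.resize(sub,(450,600),interpolation=2)])[...,::-1])
E
```

```text
[ 0.3481 -0.6591  0.0122]
[ 0.3481 -0.6591  0.0122]
```

View pics/b5.png

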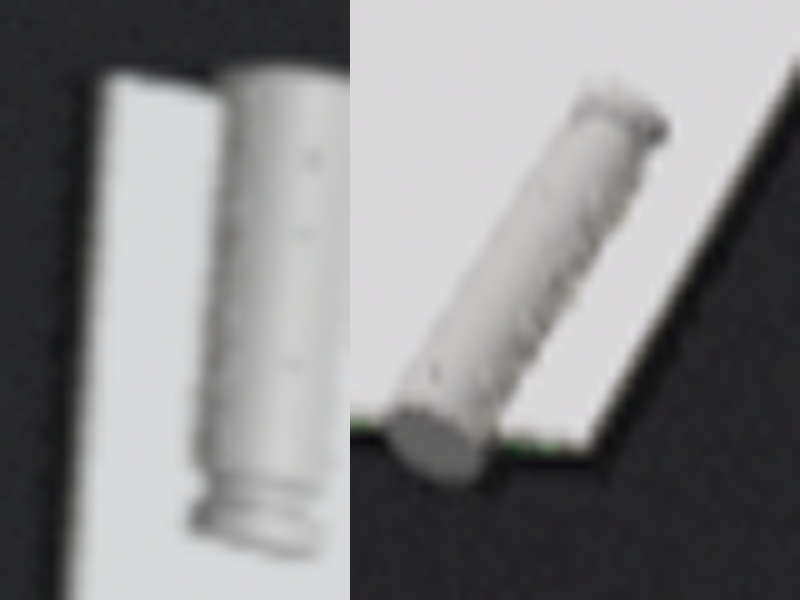

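```bash
python3 - <<'E'
from h import *
T=None
for k in range(9):
    s=r.capture("scene");g=cv2.cvtColor(s["image"],cv2.COLOR_RGB2GRAY)
    g=cv2.resize(g[190:270,0:110],None,fx=4,fy=4,interpolation=2)
    if T is None:T=g[80:230,110:250]
    q=cv2.matchTemplate(g,T,cv2.TM_CCOEFF_NORMED);_,v,_,p=cv2.minMaxLoc(q)
    print(round(r.sense()["clock"],3),round(v,3),(p[0]-110)/4,(p[1]-80)/4)
E
```

```text
13.933 1.0 0.0 0.0
13.983 0.996 -0.25 0.0
14.033 0.989 -0.25 0.0
14.083 0.98 -0.5 0.0
14.133 0.975 -0.75 0.0
14.183 0.968 -0.75 0.0
14.233 0.955 -1.0 0.0
14.283 0.943 -1.0 0.0
14.333 0.935 -1.0 0.0
```

The bar is crawling at about 6 mm/s and slowing. I'll carry on with fresh A and then look again.

Request:
{"op": "servo_tool", "data": {"motion": [{"dx": -0.05,"dy": -0.05,"dz": 1,"turn": 0,"grip": 0.6},{"dx": 0,"dy": 0,"dz": 1,"turn": 0,"grip": 0.6},{"dx": 0,"dy": 0,"dz": 1,"turn": 0,"grip": 0.6},{"dx": 0,"dy": 0,"dz": 0.8,"turn": 0,"grip": 0.6},{"dx": 0,"dy": 0,"dz": 0.45,"turn": 0,"grip": 0.6},{"dx": 0,"dy": 0,"dz": 0,"turn": 0,"grip": 0},{"dx": 0,"dy": 0,"dz": 0,"turn": 0,"grip": 0},{"dx": 0,"dy": 0,"dz": 0,"turn": 0,"grip": 0},{"dx": 0,"dy": 0,"dz": 0,"turn": 0,"grip": 0},{"dx": 0,"dy": 0,"dz": 0,"turn": 0,"grip": 0}]}}

```text
clock: 15.17
position: [0.4103, -0.1594, 0.0045]
tool_rot: [0.034, 3.14, -0.001]
wrist_force: [-0.4, -1.5, -4.2]
finger_gap: 0.0227
finger_force: 58.9
```

Request:
{"op": "servo_tool", "data": {"motion": [{"dx": 0,"dy": 0,"dz": -0.5,"turn": 0,"grip": 0},{"dx": 0,"dy": 0,"dz": -1,"turn": 0,"grip": 0},{"dx": 0,"dy": 0,"dz": -1,"turn": 0,"grip": 0},{"dx": 0,"dy": 0,"dz": -1,"turn": 0,"grip": 0},{"dx": 0,"dy": 0,"dz": -1,"turn": 0,"grip": 0},{"dx": 0,"dy": 0,"dz": -1,"turn": -0.62,"grip": 0},{"dx": 0,"dy": 0,"dz": 0,"turn": 0,"grip": 0}]}}

```text
clock: 15.75
position: [0.4118, -0.1599, 0.1457]
tool_rot: [-0.089, 3.134, -0.003]
wrist_force: [2.6, -0.6, -2.5]
finger_gap: 0.0229
finger_force: 59.7
```

```bash
python3 - <<'E'
from h import *
go(.6315,.0043,.13,np.pi/2+.0525)
go(.6253,.124,.13,np.pi/2+.0525)
t=r.capture("top");s=r.capture("scene");print(r.sense()["finger_gap"])
cv2.imwrite("pics/ts6.png",np.hstack([t["image"][200:440,400:640],s["image"][130:370,0:330]])[...,::-1])
E
```

```text
pos [ 0.4118 -0.1599  0.1457] yaw 1.6278 tilt [ 0.006 -0.001] | turn 0.04 shift [-9.12  6.1   0.67]
pos [ 0.4118 -0.1599  0.1457] yaw 1.6278 tilt [ 0.006 -0.001] | turn 0.04 shift [-9.12 10.89  0.66]
0.022410115326208183
```

View pics/ts6.png

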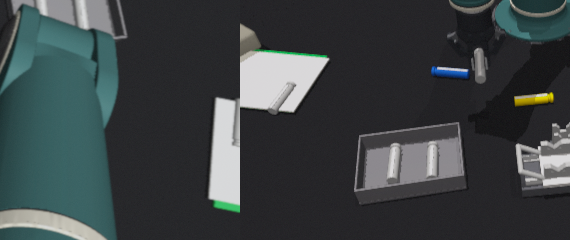

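Request:
{"op": "servo_tool", "data": {"motion": [{"dx": -0.91,"dy": 0.61,"dz": 0,"turn": 0,"grip": 0},{"dx": -0.91,"dy": 0.61,"dz": 0,"turn": 0,"grip": 0},{"dx": -0.91,"dy": 0.61,"dz": 0,"turn": 0,"grip": 0},{"dx": -0.91,"dy": 0.61,"dz": 0,"turn": 0,"grip": 0},{"dx": -0.91,"dy": 0.61,"dz": 0,"turn": 0,"grip": 0},{"dx": -0.91,"dy": 0.61,"dz": 0,"turn": 0,"grip": 0},{"dx": -0.91,"dy": 0.61,"dz": 0,"turn": 0,"grip": 0},{"dx": -0.91,"dy": 0.61,"dz": 0,"turn": 0,"grip": 0},{"dx": -0.91,"dy": 0.61,"dz": 0,"turn": 0,"grip": 0},{"dx": -0.91,"dy": 0.61,"dz": 0,"turn": 0,"grip": 0}]}}

```text
clock: 16.68
position: [0.6292, 0.0058, 0.1393]
tool_rot: [0.081, -3.138, 0.0]
wrist_force: [-0.8, -0.3, -2.9]
finger_gap: 0.023
finger_force: 59.7
```

Request:
{"op": "servo_tool", "data": {"motion": [{"dx": 0,"dy": 0,"dz": 0,"turn": 0,"grip": 0},{"dx": 0,"dy": 0,"dz": 0,"turn": 0,"grip": 0},{"dx": 0,"dy": 0,"dz": 0,"turn": 0,"grip": 0}]}}

```text
clock: 16.93
position: [0.6281, 0.0045, 0.1396]
tool_rot: [0.081, -3.138, 0.001]
wrist_force: [-0.3, -0.1, -3.3]
finger_gap: 0.0231
finger_force: 59.7
```

```bash
python3 - <<'E'
from h import *
go(.6315,.0043,.0765,np.pi/2+.0525);print(r.sense()["finger_gap"])
E
```

```text
pos [0.6281 0.0045 0.1396] yaw 1.6224 tilt [-0.003 -0.001] | turn -0.01 shift [-0.14 -0.01  2.53]
0.02314359941338137
```

Request:
{"op": "servo_tool", "data": {"motion": [{"dx": -0.14,"dy": 0,"dz": 0.8,"turn": 0,"grip": 0},{"dx": 0,"dy": 0,"dz": 0.8,"turn": 0,"grip": 0},{"dx": 0,"dy": 0,"dz": 0.5,"turn": 0,"grip": 0},{"dx": 0,"dy": 0,"dz": 0.25,"turn": 0,"grip": 0},{"dx": 0,"dy": 0,"dz": 0.15,"turn": 0,"grip": 0},{"dx": 0,"dy": 0,"dz": 0.1,"turn": 0,"grip": 0},{"dx": 0,"dy": 0,"dz": 0,"turn": 0,"grip": 0}]}}

```text
clock: 17.52
position: [0.6328, 0.0045, 0.0768]
tool_rot: [-0.082, 3.14, -0.001]
wrist_force: [-0.2, -0.1, -3.8]
finger_gap: 0.0226
finger_force: 59.7
```

Request:
{"op": "servo_tool", "data": {"motion": [{"dx": 0,"dy": 0,"dz": 0.05,"turn": 0,"grip": 0},{"dx": 0,"dy": 0,"dz": 0,"turn": 0,"grip": 0.3},{"dx": 0,"dy": 0,"dz": 0,"turn": 0,"grip": 0.55},{"dx": 0,"dy": 0,"dz": 0,"turn": 0,"grip": 0.55},{"dx": 0,"dy": 0,"dz": 0,"turn": 0,"grip": 0.6},{"dx": 0,"dy": 0,"dz": -1,"turn": 0,"grip": 0.6},{"dx": 0,"dy": 0,"dz": -1,"turn": 0,"grip": 0.6},{"dx": 0,"dy": 0,"dz": -1,"turn": 0,"grip": 0.6},{"dx": 0,"dy": 0,"dz": 0,"turn": 0,"grip": 0.6}]}}

```text
clock: 18.27
position: [0.6347, 0.0053, 0.155]
tool_rot: [-0.083, 3.134, 0.001]
wrist_force: [1.5, -0.0, 0.4]
finger_gap: 0.051
finger_force: 0.0
```

```bash
python3 - <<'E'
from h import *
t=r.capture("top");s=r.capture("scene");print(r.sense()["finger_gap"])
sub=s["image"][200:260,10:90]
cv2.imwrite("pics/b7.png",np.hstack([cv2.resize(sub,(400,300),interpolation=2),cv2.resize(s["image"][225:325,265:398],(399,300),interpolation=2)])[...,::-1])
print(proj(t,[.348,-.70,.015]))
E
```

```text
0.05159103291078982
[649.8007031  319.95409194]
```

View pics/b7.png

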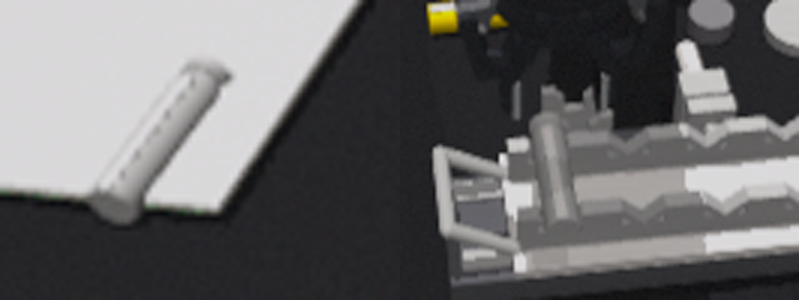

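Fresh A is seated in saddle 1. Bar B has nearly stopped, with its ends at scene px (33.6,241) and (51.4,214.4).

```bash
python3 - <<'E'
from h import *
s=r.capture("scene")
for z in (.012,.016):
    a=ray(s,33.6,241,z);b=ray(s,51.4,214.4,z);print(np.round(a,4),np.round(b,4),np.linalg.norm(a-b),np.round((a+b)/2,4))
d=a-b;ang=np.arctan2(d[1],d[0]);m=(a+b)/2;print("ang",ang)
go(m[0],m[1],.12,np.pi/2+ang)
E
```

```text
[ 0.3937 -0.685   0.012 ] [ 0.2965 -0.6683  0.012 ] 0.0986606596339109 [ 0.3451 -0.6766  0.012 ]
[ 0.3978 -0.6823  0.016 ] [ 0.301  -0.6656  0.016 ] 0.09822771469626923 [ 0.3494 -0.674   0.016 ]
ang -0.17053265367114814
pos [0.6324 0.0053 0.15  ] yaw 1.6236 tilt [0. 0.] | turn 1.86 shift [  6.55 -28.7    1.19]
```

Request:
{"op": "servo_tool", "data": {"motion": [{"dx": 0,"dy": 0,"dz": 0,"turn": 0.93,"grip": 0.6},{"dx": 0,"dy": 0,"dz": 0,"turn": 0.93,"grip": 0.6},{"dx": 0.21,"dy": -0.93,"dz": 0,"turn": 0,"grip": 0.6},{"dx": 0.21,"dy": -0.93,"dz": 0,"turn": 0,"grip": 0.6},{"dx": 0.21,"dy": -0.93,"dz": 0,"turn": 0,"grip": 0.6},{"dx": 0.21,"dy": -0.93,"dz": 0,"turn": 0,"grip": 0.6},{"dx": 0.21,"dy": -0.93,"dz": 0,"turn": 0,"grip": 0.6},{"dx": 0.21,"dy": -0.93,"dz": 0,"turn": 0,"grip": 0.6},{"dx": 0.21,"dy": -0.93,"dz": 0,"turn": 0,"grip": 0.6},{"dx": 0.21,"dy": -0.93,"dz": 0,"turn": 0,"grip": 0.6}]}}

```text
clock: 19.25
position: [0.5585, -0.1718, 0.149]
tool_rot: [-0.267, -3.129, -0.0]
wrist_force: [0.8, -0.9, 0.1]
finger_gap: 0.0512
finger_force: 0.0
```

Request:
{"op": "servo_tool", "data": {"motion": [{"dx": 0.21,"dy": -0.93,"dz": 0,"turn": 0,"grip": 0.6},{"dx": 0.21,"dy": -0.93,"dz": 0,"turn": 0,"grip": 0.6},{"dx": 0.21,"dy": -0.93,"dz": 0,"turn": 0,"grip": 0.6},{"dx": 0.21,"dy": -0.93,"dz": 0,"turn": 0,"grip": 0.6},{"dx": 0.21,"dy": -0.93,"dz": 0,"turn": 0,"grip": 0.6},{"dx": 0.21,"dy": -0.93,"dz": 0,"turn": 0,"grip": 0.6},{"dx": 0.21,"dy": -0.93,"dz": 0,"turn": 0,"grip": 0.6},{"dx": 0.21,"dy": -0.93,"dz": 0,"turn": 0,"grip": 0.6},{"dx": 0.21,"dy": -0.93,"dz": 0,"turn": 0,"grip": 0.6},{"dx": 0.21,"dy": -0.93,"dz": 0,"turn": 0,"grip": 0.6}]}}

```text
clock: 20.08
position: [0.4674, -0.3919, 0.1489]
tool_rot: [-0.267, -3.129, -0.001]
wrist_force: [0.6, 0.2, -0.5]
finger_gap: 0.0511
finger_force: 0.0
```

Request:
{"op": "servo_tool", "data": {"motion": [{"dx": 0.21,"dy": -0.93,"dz": 0,"turn": 0,"grip": 0.6},{"dx": 0.21,"dy": -0.93,"dz": 0,"turn": 0,"grip": 0.6},{"dx": 0.21,"dy": -0.93,"dz": 0,"turn": 0,"grip": 0.6},{"dx": 0.21,"dy": -0.93,"dz": 0,"turn": 0,"grip": 0.6},{"dx": 0.21,"dy": -0.93,"dz": 0,"turn": 0,"grip": 0.6},{"dx": 0.21,"dy": -0.93,"dz": 0,"turn": 0,"grip": 0.6},{"dx": 0.21,"dy": -0.93,"dz": 0,"turn": 0,"grip": 0.6},{"dx": 0.21,"dy": -0.93,"dz": 0,"turn": 0,"grip": 0.6},{"dx": 0.21,"dy": -0.93,"dz": 0,"turn": 0,"grip": 0.6},{"dx": 0.21,"dy": -0.93,"dz": 0,"turn": 0,"grip": 0.6}]}}

```text
clock: 20.92
position: [0.3764, -0.612, 0.1486]
tool_rot: [-0.267, -3.129, -0.002]
wrist_force: [0.1, 0.6, -0.0]
finger_gap: 0.0512
finger_force: 0.0
```

Request:
{"op": "servo_tool", "data": {"motion": [{"dx": 0.21,"dy": -0.8,"dz": 0,"turn": 0,"grip": 0.7},{"dx": 0,"dy": 0,"dz": 0.6,"turn": 0,"grip": 0.7},{"dx": 0,"dy": 0,"dz": 0.6,"turn": 0,"grip": 0.7},{"dx": 0,"dy": 0,"dz": 0,"turn": 0,"grip": 0.7},{"dx": 0,"dy": 0,"dz": 0,"turn": 0,"grip": 0.7}]}}

```text
clock: 21.33
position: [0.3691, -0.6286, 0.1182]
tool_rot: [-0.266, -3.129, -0.004]
wrist_force: [0.4, 0.4, -0.2]
finger_gap: 0.0598
finger_force: 0.0
```

```bash
python3 - <<'E'
from h import *
go(.347,-.6755,.005,np.pi/2-.17)
s=r.capture("scene")
cv2.imwrite("pics/b8.png",cv2.resize(s["image"][140:260,0:160],(800,600),interpolation=2)[...,::-1])
E
```

```text
pos [ 0.3691 -0.6286  0.1182] yaw 1.4014 tilt [-0.001  0.003] | turn 0.0 shift [ 0.55 -2.01  4.52]
```

View pics/b8.png

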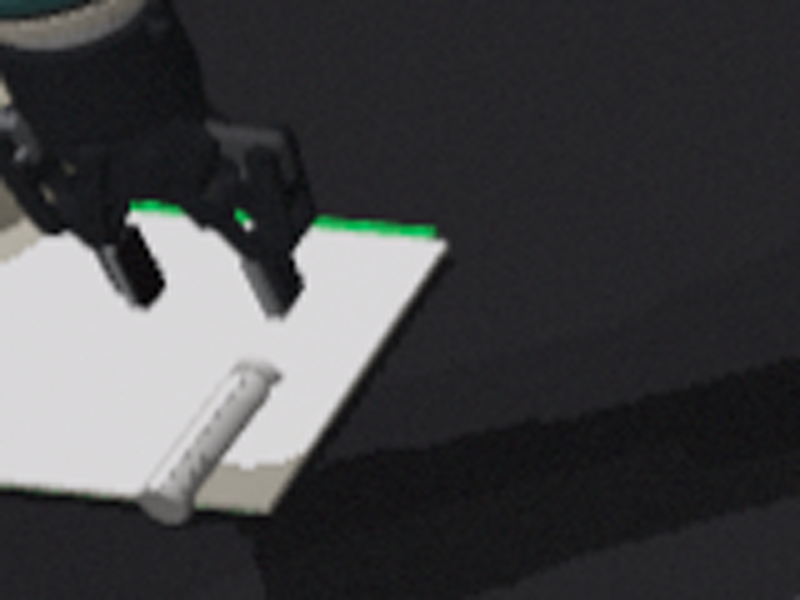

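Bar B is at rest, ends at scene px (33.8,240.8) and (51.6,214.4), which agrees with the previous measurement. Grasping it.

Request:
{"op": "servo_tool", "data": {"motion": [{"dx": 0.28,"dy": -1,"dz": 0,"turn": 0,"grip": 0.7},{"dx": 0.27,"dy": -1,"dz": 0,"turn": 0,"grip": 0.7},{"dx": 0,"dy": 0,"dz": 1,"turn": 0,"grip": 0.7},{"dx": 0,"dy": 0,"dz": 1,"turn": 0,"grip": 0.7},{"dx": 0,"dy": 0,"dz": 1,"turn": 0,"grip": 0.7},{"dx": 0,"dy": 0,"dz": 0.9,"turn": 0,"grip": 0.7},{"dx": 0,"dy": 0,"dz": 0.5,"turn": 0,"grip": 0.7},{"dx": 0,"dy": 0,"dz": 0,"turn": 0,"grip": 0.7},{"dx": 0,"dy": 0,"dz": 0,"turn": 0,"grip": 0.7}]}}

```text
clock: 22.13
position: [0.347, -0.6773, 0.0109]
tool_rot: [0.267, 3.13, -0.001]
wrist_force: [0.1, -0.8, 0.9]
finger_gap: 0.06
finger_force: 0.0
```

Request:
{"op": "servo_tool", "data": {"motion": [{"dx": 0,"dy": 0,"dz": 0,"turn": 0,"grip": 0},{"dx": 0,"dy": 0,"dz": 0,"turn": 0,"grip": 0},{"dx": 0,"dy": 0,"dz": 0,"turn": 0,"grip": 0},{"dx": 0,"dy": 0,"dz": 0,"turn": 0,"grip": 0},{"dx": 0,"dy": 0,"dz": 0,"turn": 0,"grip": 0},{"dx": 0,"dy": 0,"dz": 0,"turn": 0,"grip": 0}]}}

```text
clock: 22.63
position: [0.347, -0.6782, 0.0121]
tool_rot: [0.268, 3.129, -0.003]
wrist_force: [-1.0, 1.5, 9.2]
finger_gap: 0.0222
finger_force: 58.5
```

Request:
{"op": "servo_tool", "data": {"motion": [{"dx": 0,"dy": 0,"dz": -0.5,"turn": 0,"grip": 0},{"dx": 0,"dy": 0,"dz": -1,"turn": 0,"grip": 0},{"dx": 0,"dy": 0,"dz": -1,"turn": 0,"grip": 0},{"dx": 0,"dy": 0,"dz": -1,"turn": 0,"grip": 0},{"dx": 0,"dy": 0,"dz": -1,"turn": 0,"grip": 0},{"dx": 0,"dy": 0,"dz": -1,"turn": -0.93,"grip": 0},{"dx": 0,"dy": 0,"dz": 0,"turn": -0.93,"grip": 0},{"dx": 0,"dy": 0,"dz": 0,"turn": 0,"grip": 0},{"dx": 0,"dy": 0,"dz": 0,"turn": 0,"grip": 0}]}}

```text
clock: 23.38
position: [0.3462, -0.677, 0.1479]
tool_rot: [-0.077, 3.14, 0.001]
wrist_force: [0.1, 0.3, -4.9]
finger_gap: 0.0222
finger_force: 59.2
```

```bash
python3 - <<'E'
from h import *
go(.6253,.124,.148,np.pi/2+.0525)
s=r.capture("scene");se=r.sense();print(se["finger_gap"],se["wrist_force"])
p=proj(s,se["position"]);print(p)
u,v=np.round(p).astype(int);x0=max(u-50,0)
cv2.imwrite("pics/b9.png",cv2.resize(s["image"][v-50:v+40,x0:x0+120],(800,600),interpolation=2)[...,::-1]);print(x0,v-50)
E
```

```text
pos [ 0.3462 -0.677   0.1479] yaw 1.6198 tilt [0. 0.] | turn -0.03 shift [-1.283e+01  3.141e+01  1.000e-02]
0.02183696230453777 [ 0.33973944 -0.04981189 -4.05300195]
[ 21.18021374 186.90314915]
0 137
```

View pics/b9.png

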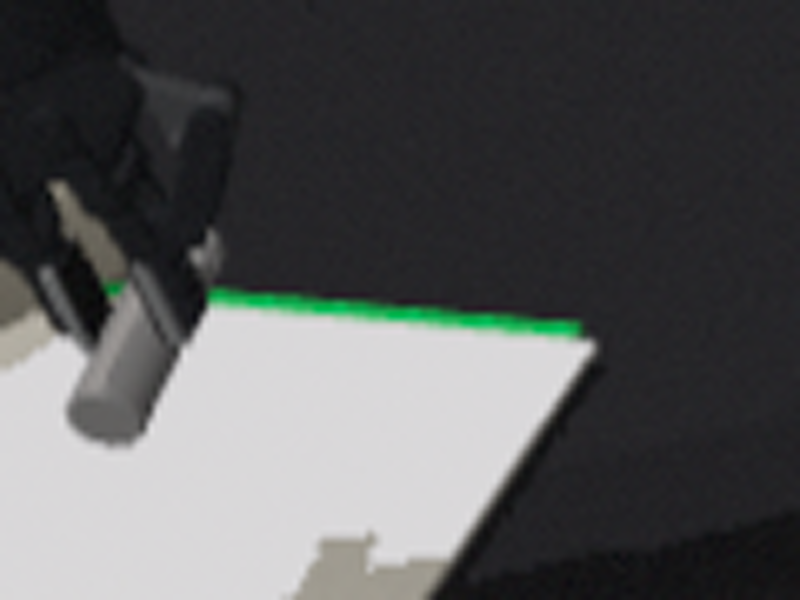

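```bash
python3 - <<'E'
from h import *
s=r.capture("scene");P=r.sense()["position"]
e=np.array([np.cos(.05),np.sin(.05),0])
for o in (.004,.008,.012,.016):
    f=ray(s,16.05,200,P[2]+o);b=ray(s,31.8,176.2,P[2]+o)
    print(o,"along of centre from front",round((f-P)@e-.05,4),"from back",round((b-P)@e+.05,4),"perp",np.round(((f-P)[1],(b-P)[1]),4))
# sheet height: its near-left corner & edges, both views
t=r.capture("top")
g=t["image"];print(g[340:350:3,595:640:4].mean(2).round().tolist())
m=(t["image"].min(2)>150).astype(np.uint8);m[:,:590]=0
p=np.argwhere(m)[:,::-1];print("top sheet extreme",p[p.sum(1).argmin()],p[(p[:,0]-p[:,1]).argmin()])
m=(s["image"].min(2)>150).astype(np.uint8);m[:170]=0;m[280:]=0;m[:,100:]=0
p=np.argwhere(m)[:,::-1];print("scene",p[(p[:,0]-p[:,1]).argmax()],p[p.sum(1).argmax()])
E
```

```text
0.004 along of centre from front 0.002 from back 0.0156 perp [0.0061 0.0152]
0.008 along of centre from front 0.007 from back 0.021 perp [0.0092 0.0183]
0.012 along of centre from front 0.0119 from back 0.0264 perp [0.0123 0.0214]
0.016 along of centre from front 0.0169 from back 0.0318 perp [0.0154 0.0245]
[[37.0, 36.0, 37.0, 36.0, 52.0, 216.0, 216.0, 217.0, 216.0, 165.0, 166.0, 180.0], [36.0, 37.0, 35.0, 36.0, 64.0, 216.0, 216.0, 217.0, 217.0, 216.0, 217.0, 217.0], [37.0, 38.0, 37.0, 34.0, 77.0, 216.0, 217.0, 216.0, 217.0, 216.0, 217.0, 216.0], [38.0, 37.0, 36.0, 35.0, 87.0, 216.0, 217.0, 216.0, 217.0, 217.0, 217.0, 217.0]]
top sheet extreme [604  81] [609 397]
scene [ 88 188] [ 53 240]
```

```bash
python3 - <<'E'
from h import *
t=r.capture("top");s=r.capture("scene")
print(np.round(tri(t,(615.7,297.8),s,(53.8,242.3)),4), np.round(tri(t,(609.5,403),s,(88.5,188)),4))
se=r.sense();print(se["position"],se["finger_gap"])
E
```

```text
[ 0.3953 -0.6389  0.0067] [ 0.1786 -0.6027  0.0011]
[ 0.34649468 -0.67688676  0.1467513 ] 0.022000164573814596
```

Request:
{"op": "servo_tool", "data": {"motion": [{"dx": -0.375,"dy": 0.92,"dz": 0,"turn": 0,"grip": 0},{"dx": -0.375,"dy": 0.92,"dz": 0,"turn": 0,"grip": 0},{"dx": -0.375,"dy": 0.92,"dz": 0,"turn": 0,"grip": 0},{"dx": -0.375,"dy": 0.92,"dz": 0,"turn": 0,"grip": 0},{"dx": -0.375,"dy": 0.92,"dz": 0,"turn": 0,"grip": 0},{"dx": -0.375,"dy": 0.92,"dz": 0,"turn": 0,"grip": 0},{"dx": -0.375,"dy": 0.92,"dz": 0,"turn": 0,"grip": 0},{"dx": -0.375,"dy": 0.92,"dz": 0,"turn": 0,"grip": 0},{"dx": -0.375,"dy": 0.92,"dz": 0,"turn": 0,"grip": 0},{"dx": -0.375,"dy": 0.92,"dz": 0,"turn": 0,"grip": 0}]}}

```text
clock: 24.47
position: [0.4283, -0.4414, 0.1474]
tool_rot: [0.081, -3.14, -0.0]
wrist_force: [0.9, -0.1, -4.4]
finger_gap: 0.0225
finger_force: 59.5
```

Request:
{"op": "servo_tool", "data": {"motion": [{"dx": -0.375,"dy": 0.92,"dz": 0,"turn": 0,"grip": 0},{"dx": -0.375,"dy": 0.92,"dz": 0,"turn": 0,"grip": 0},{"dx": -0.375,"dy": 0.92,"dz": 0,"turn": 0,"grip": 0},{"dx": -0.375,"dy": 0.92,"dz": 0,"turn": 0,"grip": 0},{"dx": -0.375,"dy": 0.92,"dz": 0,"turn": 0,"grip": 0},{"dx": -0.375,"dy": 0.92,"dz": 0,"turn": 0,"grip": 0},{"dx": -0.375,"dy": 0.92,"dz": 0,"turn": 0,"grip": 0},{"dx": -0.375,"dy": 0.92,"dz": 0,"turn": 0,"grip": 0},{"dx": -0.375,"dy": 0.92,"dz": 0,"turn": 0,"grip": 0},{"dx": -0.375,"dy": 0.92,"dz": 0,"turn": 0,"grip": 0}]}}

```text
clock: 25.3
position: [0.5098, -0.2069, 0.1475]
tool_rot: [0.08, -3.14, 0.0]
wrist_force: [0.1, 0.1, -4.3]
finger_gap: 0.0218
finger_force: 59.5
```

Request:
{"op": "servo_tool", "data": {"motion": [{"dx": -0.375,"dy": 0.92,"dz": 0,"turn": 0,"grip": 0},{"dx": -0.375,"dy": 0.92,"dz": 0,"turn": 0,"grip": 0},{"dx": -0.375,"dy": 0.92,"dz": 0,"turn": 0,"grip": 0},{"dx": -0.375,"dy": 0.92,"dz": 0,"turn": 0,"grip": 0},{"dx": -0.375,"dy": 0.92,"dz": 0,"turn": 0,"grip": 0},{"dx": -0.375,"dy": 0.92,"dz": 0,"turn": 0,"grip": 0},{"dx": -0.375,"dy": 0.92,"dz": 0,"turn": 0,"grip": 0},{"dx": -0.375,"dy": 0.92,"dz": 0,"turn": 0,"grip": 0},{"dx": -0.375,"dy": 0.92,"dz": 0,"turn": 0,"grip": 0},{"dx": -0.375,"dy": 0.92,"dz": 0,"turn": 0,"grip": 0}]}}

```text
clock: 26.13
position: [0.5913, 0.0277, 0.1474]
tool_rot: [0.08, -3.14, 0.0]
wrist_force: [0.1, 0.4, -3.9]
finger_gap: 0.0219
finger_force: 59.5
```

Request:
{"op": "servo_tool", "data": {"motion": [{"dx": -0.375,"dy": 0.92,"dz": 0,"turn": 0,"grip": 0},{"dx": -0.375,"dy": 0.92,"dz": 0,"turn": 0,"grip": 0},{"dx": -0.375,"dy": 0.92,"dz": 0,"turn": 0,"grip": 0},{"dx": -0.375,"dy": 0.92,"dz": 0,"turn": 0,"grip": 0},{"dx": 0,"dy": 0,"dz": 0,"turn": 0,"grip": 0},{"dx": 0,"dy": 0,"dz": 0,"turn": 0,"grip": 0},{"dx": 0,"dy": 0,"dz": 0,"turn": 0,"grip": 0}]}}

```text
clock: 26.72
position: [0.6235, 0.1198, 0.1472]
tool_rot: [0.081, -3.14, 0.001]
wrist_force: [-0.9, -0.2, -4.0]
finger_gap: 0.022
finger_force: 59.6
```

```bash
python3 - <<'E'
from h import *
go(.6235,.124,.080,np.pi/2+.0525);print(r.sense()["finger_gap"])
E
```

```text
pos [0.6235 0.1198 0.1472] yaw 1.6225 tilt [-0.001 -0.001] | turn -0.01 shift [-0.01  0.17  2.69]
0.021963485302134808
```

Request:
{"op": "servo_tool", "data": {"motion": [{"dx": 0,"dy": 0.17,"dz": 0.8,"turn": 0,"grip": 0},{"dx": 0,"dy": 0,"dz": 0.8,"turn": 0,"grip": 0},{"dx": 0,"dy": 0,"dz": 0.6,"turn": 0,"grip": 0},{"dx": 0,"dy": 0,"dz": 0.2,"turn": 0,"grip": 0},{"dx": 0,"dy": 0,"dz": 0.15,"turn": 0,"grip": 0},{"dx": 0,"dy": 0,"dz": 0.1,"turn": 0,"grip": 0},{"dx": 0,"dy": 0,"dz": 0,"turn": 0,"grip": 0}]}}

```text
clock: 27.3
position: [0.6236, 0.1242, 0.084]
tool_rot: [-0.081, 3.14, 0.001]
wrist_force: [-15.8, -0.2, 27.8]
finger_gap: 0.0219
finger_force: 63.9
```

Request:
{"op": "servo_tool", "data": {"motion": [{"dx": 0,"dy": 0,"dz": -0.1,"turn": 0,"grip": 0},{"dx": 0,"dy": 0,"dz": 0,"turn": 0,"grip": 0}]}}

```text
clock: 27.47
position: [0.6242, 0.124, 0.0853]
tool_rot: [-0.081, 3.139, 0.0]
wrist_force: [0.9, -0.1, -2.5]
finger_gap: 0.022
finger_force: 59.9
```

```bash
python3 - <<'E'
from h import *
s=r.capture("scene");t=r.capture("top");print({k:np.round(r.sense()[k],3) for k in("position","wrist_force","tool_rot")})
cv2.imwrite("pics/p10.png",np.hstack([cv2.resize(s["image"][225:325,265:425],(480,300),interpolation=2),cv2.resize(t["image"][160:270,230:340],(300,300),interpolation=2)])[...,::-1])
E
```

```text
{'position': array([0.624, 0.124, 0.085]), 'wrist_force': array([1.002, 0.489, 1.7  ]), 'tool_rot': array([-0.081,  3.139, -0.   ])}
```

View pics/p10.png

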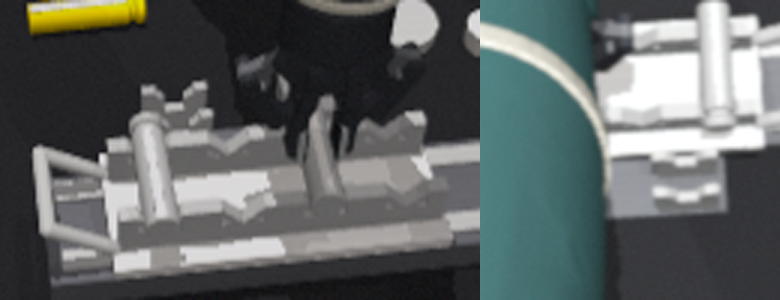

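The bar looks seated in saddle 3, at crop px (322,160). Releasing and checking.

Request:
{"op": "servo_tool", "data": {"motion": [{"dx": 0,"dy": 0,"dz": 0,"turn": 0,"grip": 0.3},{"dx": 0,"dy": 0,"dz": 0,"turn": 0,"grip": 0.55},{"dx": 0,"dy": 0,"dz": 0,"turn": 0,"grip": 0.6},{"dx": 0,"dy": 0,"dz": 0,"turn": 0,"grip": 0.6},{"dx": 0,"dy": 0,"dz": -1,"turn": 0,"grip": 0.6},{"dx": 0,"dy": 0,"dz": -1,"turn": 0,"grip": 0.6},{"dx": 0,"dy": 0,"dz": -1,"turn": 0,"grip": 0.6},{"dx": 0.7,"dy": -0.7,"dz": 0,"turn": 0,"grip": 0.4},{"dx": 0.7,"dy": -0.7,"dz": 0,"turn": 0,"grip": 0.4},{"dx": 0.7,"dy": -0.7,"dz": 0,"turn": 0,"grip": 0.4}]}}

```text
clock: 28.4
position: [0.5732, 0.069, 0.159]
tool_rot: [-0.083, 3.14, -0.0]
wrist_force: [0.7, -1.1, 0.8]
finger_gap: 0.034
finger_force: 0.0
```

Request:
{"op": "servo_tool", "data": {"motion": [{"dx": 0.7,"dy": -0.7,"dz": 0,"turn": 0,"grip": 0.5},{"dx": 0.7,"dy": -0.7,"dz": 0,"turn": 0,"grip": 0.5},{"dx": 0.7,"dy": -0.7,"dz": 0,"turn": 0,"grip": 0.5},{"dx": 0.7,"dy": -1,"dz": 0,"turn": 0,"grip": 0.5},{"dx": 0.7,"dy": -1,"dz": 0,"turn": 0,"grip": 0.5},{"dx": 0.7,"dy": -1,"dz": 0,"turn": 0,"grip": 0.5},{"dx": 0.2,"dy": -1,"dz": 0,"turn": 0,"grip": 0.5},{"dx": 0,"dy": -1,"dz": 0,"turn": 0,"grip": 0.5},{"dx": 0,"dy": -1,"dz": 0,"turn": 0,"grip": 0.5},{"dx": 0,"dy": -1,"dz": 0,"turn": 0,"grip": 0.5}]}}

```text
clock: 29.23
position: [0.4759, -0.1648, 0.1591]
tool_rot: [-0.083, 3.14, -0.0]
wrist_force: [0.7, 0.4, -0.5]
finger_gap: 0.0426
finger_force: 0.0
```

```bash
python3 - <<'E'
from h import *
s=r.capture("scene");t=r.capture("top");print({k:np.round(r.sense()[k],3) for k in("position","wrist_force","clock")})
cv2.imwrite("pics/p11.png",np.vstack([cv2.resize(s["image"][235:335,265:425],(480,300),interpolation=2),cv2.resize(t["image"][155:255,210:370],(480,300),interpolation=2)])[...,::-1])
E
```

```text
{'position': array([ 0.476, -0.167,  0.159]), 'wrist_force': array([1.142, 0.13 , 1.023]), 'clock': np.float64(29.333)}
```

View pics/p11.png

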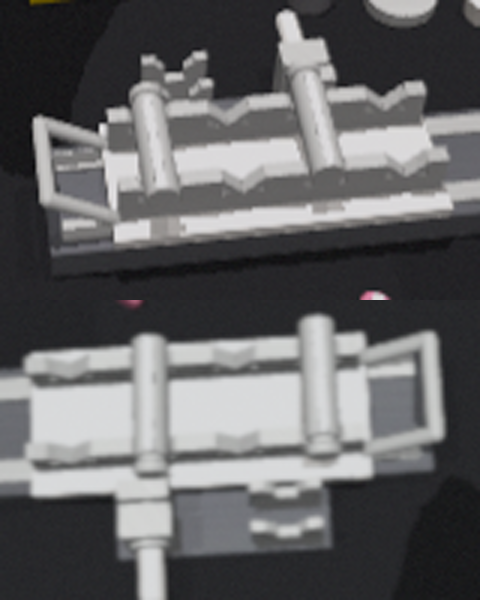

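Both fresh bars are seated: saddle 3 at top crop px x≈150 and saddle 1 at x≈318, with ends matching where the tested bars lay. Next is the pin.

```bash
python3 - <<'E'
from h import *
t=r.capture("top");b=np.array(t["image"][155:255,210:370])
go(.504,.1253,.12,np.pi/2+.0525)
E
```

```text
pos [ 0.4757 -0.1651  0.1588] yaw 1.6204 tilt [ 0.    -0.001] | turn -0.02 shift [-1.74 11.54  1.55]
```

Request:
{"op": "servo_tool", "data": {"motion": [{"dx": -0.145,"dy": 0.96,"dz": 0,"turn": 0,"grip": 0.5},{"dx": -0.145,"dy": 0.96,"dz": 0,"turn": 0,"grip": 0.5},{"dx": -0.145,"dy": 0.96,"dz": 0,"turn": 0,"grip": 0.5},{"dx": -0.145,"dy": 0.96,"dz": 0,"turn": 0,"grip": 0.5},{"dx": -0.145,"dy": 0.96,"dz": 0,"turn": 0,"grip": 0.5},{"dx": -0.145,"dy": 0.96,"dz": 0,"turn": 0,"grip": 0.5},{"dx": -0.145,"dy": 0.96,"dz": 0,"turn": 0,"grip": 0.5},{"dx": -0.145,"dy": 0.96,"dz": 0,"turn": 0,"grip": 0.5},{"dx": -0.145,"dy": 0.96,"dz": 0,"turn": 0,"grip": 0.5},{"dx": -0.145,"dy": 0.96,"dz": 0,"turn": 0,"grip": 0.5}]}}

```text
clock: 30.22
position: [0.4991, 0.0804, 0.1589]
tool_rot: [0.085, -3.14, -0.0]
wrist_force: [0.7, -0.2, -0.7]
finger_gap: 0.043
finger_force: 0.0
```

Request:
{"op": "servo_tool", "data": {"motion": [{"dx": -0.145,"dy": 0.96,"dz": 0,"turn": 0,"grip": 0.5},{"dx": -0.145,"dy": 0.96,"dz": 0.6,"turn": 0,"grip": 0.5},{"dx": 0,"dy": 0,"dz": 0.9,"turn": 0,"grip": 0.5},{"dx": 0,"dy": 0,"dz": 0,"turn": 0,"grip": 0.5},{"dx": 0,"dy": 0,"dz": 0,"turn": 0,"grip": 0.5}]}}

```text
clock: 30.63
position: [0.5033, 0.1266, 0.1209]
tool_rot: [0.084, -3.138, 0.001]
wrist_force: [-0.4, -1.3, 0.9]
finger_gap: 0.0428
finger_force: 0.0
```

```bash
python3 - <<'E'
from h import *
go(.504,.1253,.038,np.pi/2+.0525)
E
```

```text
pos [0.5033 0.1266 0.1209] yaw 1.6243 tilt [-0.002 -0.001] | turn 0.01 shift [-0.03 -0.05  3.32]
```

Request:
{"op": "servo_tool", "data": {"motion": [{"dx": 0,"dy": -0.02,"dz": 0.9,"turn": 0,"grip": 0.5},{"dx": 0,"dy": 0,"dz": 0.9,"turn": 0,"grip": 0.5},{"dx": 0,"dy": 0,"dz": 0.9,"turn": 0,"grip": 0.5},{"dx": 0,"dy": 0,"dz": 0.6,"turn": 0,"grip": 0.5},{"dx": 0,"dy": 0,"dz": 0,"turn": 0,"grip": 0.5},{"dx": 0,"dy": 0,"dz": 0,"turn": 0,"grip": 0.2},{"dx": 0,"dy": 0,"dz": 0,"turn": 0,"grip": 0},{"dx": 0,"dy": 0,"dz": 0,"turn": 0,"grip": 0},{"dx": 0,"dy": 0,"dz": 0,"turn": 0,"grip": 0},{"dx": 0,"dy": 0,"dz": 0,"turn": 0,"grip": 0}]}}

```text
clock: 31.47
position: [0.5051, 0.126, 0.0399]
tool_rot: [-0.082, 3.139, 0.001]
wrist_force: [-0.1, -0.8, 7.8]
finger_gap: 0.0159
finger_force: 58.9
```

Request:
{"op": "servo_tool", "data": {"motion": [{"dx": 0,"dy": 0,"dz": 0,"turn": 0,"grip": 0},{"dx": 0,"dy": 0,"dz": 0,"turn": 0,"grip": 0}]}}

```text
clock: 31.63
position: [0.5051, 0.126, 0.0398]
tool_rot: [-0.082, 3.139, 0.001]
wrist_force: [0.8, -0.5, 7.8]
finger_gap: 0.0157
finger_force: 59.0
```

Request:
{"op": "servo_tool", "data": {"motion": [{"dx": 0,"dy": 0,"dz": -0.07,"turn": 0,"grip": 0},{"dx": 0.2,"dy": 0,"dz": 0,"turn": 0,"grip": 0},{"dx": 0.3,"dy": 0,"dz": 0,"turn": 0,"grip": 0},{"dx": 0.3,"dy": 0,"dz": 0,"turn": 0,"grip": 0}]}}

```text
clock: 31.97
position: [0.4833, 0.1247, 0.0405]
tool_rot: [0.083, -3.14, 0.0]
wrist_force: [0.3, -0.0, -0.2]
finger_gap: 0.0161
finger_force: 58.5
```

Request:
{"op": "servo_tool", "data": {"motion": [{"dx": 0.4,"dy": 0,"dz": 0,"turn": 0,"grip": 0},{"dx": 0.4,"dy": 0,"dz": 0,"turn": 0,"grip": 0},{"dx": 0.4,"dy": 0,"dz": 0,"turn": 0,"grip": 0},{"dx": 0.5,"dy": 0,"dz": 0,"turn": 0,"grip": 0},{"dx": 0.1,"dy": 0,"dz": 0,"turn": 0,"grip": 0},{"dx": 0,"dy": 0,"dz": -0.6,"turn": 0,"grip": 0},{"dx": 0,"dy": 0,"dz": -0.7,"turn": 0,"grip": 0},{"dx": 0,"dy": 0,"dz": -0.7,"turn": 0,"grip": 0},{"dx": 0,"dy": -0.5,"dz": 0,"turn": 0,"grip": 0},{"dx": 0,"dy": -0.5,"dz": 0,"turn": 0,"grip": 0}]}}

```text
clock: 32.8
position: [0.4411, 0.0978, 0.0915]
tool_rot: [-0.085, 3.138, 0.001]
wrist_force: [-0.3, -0.2, -1.7]
finger_gap: 0.0162
finger_force: 58.5
```

Request:
{"op": "servo_tool", "data": {"motion": [{"dx": 0,"dy": -0.6,"dz": 0,"turn": 0,"grip": 0},{"dx": 0,"dy": -0.6,"dz": 0,"turn": 0,"grip": 0},{"dx": 0,"dy": -0.6,"dz": 0,"turn": 0,"grip": 0},{"dx": 0,"dy": -0.6,"dz": 0,"turn": 0,"grip": 0},{"dx": 0,"dy": -0.6,"dz": 0,"turn": 0,"grip": 0},{"dx": 0,"dy": 0,"dz": 0,"turn": 0,"grip": 0},{"dx": 0,"dy": 0,"dz": 0,"turn": 0,"grip": 0}]}}

```text
clock: 33.38
position: [0.4445, 0.0221, 0.0906]
tool_rot: [-0.081, 3.141, -0.0]
wrist_force: [0.4, 1.1, -1.6]
finger_gap: 0.0159
finger_force: 58.5
```

```bash
python3 - <<'E'
from h import *
go(.5085,.0261,.0405,np.pi/2+.0525);print(r.sense()["finger_gap"])
s=r.capture("scene")
cv2.imwrite("pics/p12.png",cv2.resize(s["image"][205:305,265:425],(800,500),interpolation=2)[...,::-1])
E
```

```text
pos [0.4445 0.0221 0.0906] yaw 1.6221 tilt [ 0. -0.] | turn -0.01 shift [-2.56  0.02  2.  ]
0.015924983202925114
```

View pics/p12.png

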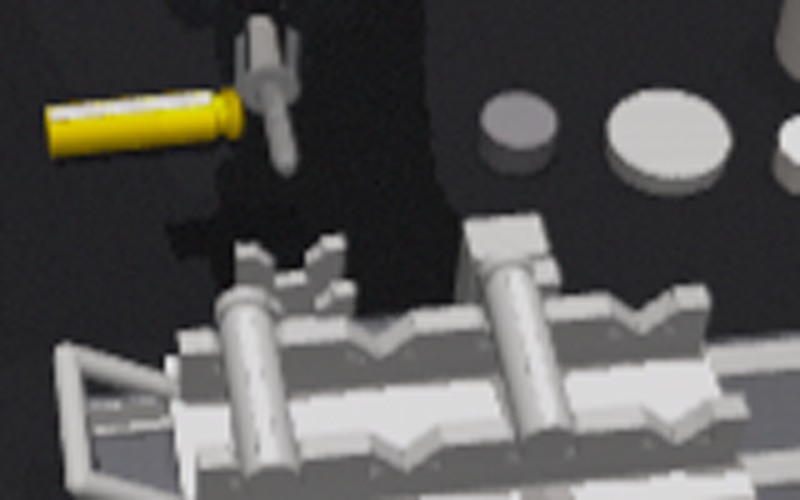

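Request:
{"op": "servo_tool", "data": {"motion": [{"dx": -0.6,"dy": 0,"dz": 0,"turn": 0,"grip": 0},{"dx": -0.6,"dy": 0,"dz": 0,"turn": 0,"grip": 0},{"dx": -0.6,"dy": 0,"dz": 0,"turn": 0,"grip": 0},{"dx": -0.5,"dy": 0,"dz": 0,"turn": 0,"grip": 0},{"dx": -0.2,"dy": 0,"dz": 0,"turn": 0,"grip": 0},{"dx": 0,"dy": 0,"dz": 0,"turn": 0,"grip": 0},{"dx": 0,"dy": 0,"dz": 0,"turn": 0,"grip": 0},{"dx": 0,"dy": 0,"dz": 0.4,"turn": 0,"grip": 0},{"dx": 0,"dy": 0,"dz": 0.4,"turn": 0,"grip": 0}]}}

```text
clock: 34.18
position: [0.5067, 0.026, 0.0701]
tool_rot: [-0.083, 3.14, 0.0]
wrist_force: [0.5, 0.0, -1.0]
finger_gap: 0.0159
finger_force: 58.5
```

Request:
{"op": "servo_tool", "data": {"motion": [{"dx": 0,"dy": 0,"dz": 0.4,"turn": 0,"grip": 0},{"dx": 0,"dy": 0,"dz": 0.4,"turn": 0,"grip": 0},{"dx": 0,"dy": 0,"dz": 0.2,"turn": 0,"grip": 0},{"dx": 0,"dy": 0,"dz": 0.15,"turn": 0,"grip": 0},{"dx": 0,"dy": 0,"dz": 0,"turn": 0,"grip": 0},{"dx": 0,"dy": 0,"dz": 0,"turn": 0,"grip": 0}]}}

```text
clock: 34.68
position: [0.5069, 0.0258, 0.0415]
tool_rot: [0.083, -3.14, 0.0]
wrist_force: [-1.1, 0.1, 0.9]
finger_gap: 0.0154
finger_force: 58.8
```

Request:
{"op": "servo_tool", "data": {"motion": [{"dx": 0,"dy": 0,"dz": 0.03,"turn": 0,"grip": 0},{"dx": 0,"dy": 0,"dz": 0,"turn": 0,"grip": 0.25},{"dx": 0,"dy": 0,"dz": 0,"turn": 0,"grip": 0.5},{"dx": 0,"dy": 0,"dz": 0,"turn": 0,"grip": 0.5},{"dx": 0,"dy": 0,"dz": 0,"turn": 0,"grip": 0.5},{"dx": 0,"dy": 0,"dz": -1,"turn": 0,"grip": 0.5},{"dx": 0,"dy": 0,"dz": -1,"turn": 0,"grip": 0.5},{"dx": 0,"dy": 0,"dz": -1,"turn": 0,"grip": 0.5},{"dx": 0.5,"dy": -1,"dz": -1,"turn": 0,"grip": 0.5},{"dx": 0.5,"dy": -1,"dz": 0,"turn": 0,"grip": 0.5}]}}

```text
clock: 35.52
position: [0.4867, -0.025, 0.1451]
tool_rot: [-0.086, 3.134, 0.0]
wrist_force: [1.3, -1.2, 0.6]
finger_gap: 0.0429
finger_force: 0.0
```

Request:
{"op": "servo_tool", "data": {"motion": [{"dx": 0.5,"dy": -1,"dz": 0,"turn": 0,"grip": 0.5},{"dx": 0,"dy": -1,"dz": 0,"turn": 0,"grip": 0.5},{"dx": 0,"dy": -1,"dz": 0,"turn": 0,"grip": 0.5},{"dx": 0,"dy": 0,"dz": 0,"turn": 0,"grip": 0.5}]}}

```text
clock: 35.85
position: [0.476, -0.1055, 0.1414]
tool_rot: [-0.075, 3.14, -0.002]
wrist_force: [-0.3, -0.7, 0.6]
finger_gap: 0.0424
finger_force: 0.0
```

```bash
python3 - <<'E'
from h import *
s=r.capture("scene");t=r.capture("top")
cv2.imwrite("pics/p13.png",np.vstack([cv2.resize(s["image"][225:325,265:425],(480,300),interpolation=2),cv2.resize(t["image"][165:265,210:370],(480,300),interpolation=2)])[...,::-1])
go(.6367,-.0775,.12,np.pi/2+.0525)
E
```

```text
pos [ 0.4761 -0.1015  0.1411] yaw 1.6217 tilt [ 0. -0.] | turn -0.01 shift [-6.47  0.62  0.84]
```

View pics/p13.png

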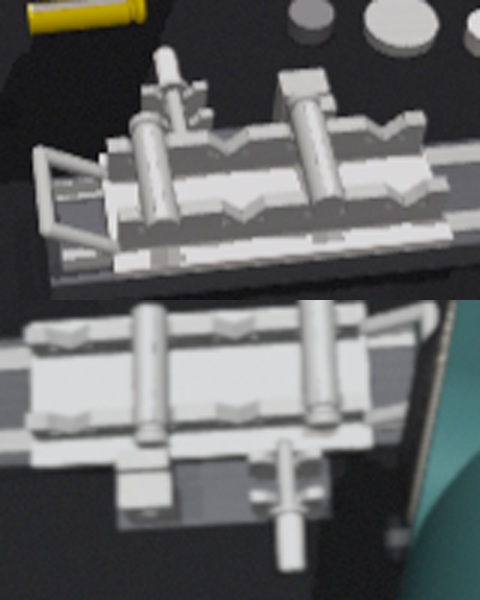

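The pin is parked with its shank in both notches and its flange outside the outer plate, at lower-crop px (288,510). The picture budget is used up, so from here I'll work from numbers only. Next is the handle.

Request:
{"op": "servo_tool", "data": {"motion": [{"dx": -0.92,"dy": 0.09,"dz": 0,"turn": 0,"grip": 0.4},{"dx": -0.92,"dy": 0.09,"dz": 0,"turn": 0,"grip": 0.4},{"dx": -0.92,"dy": 0.09,"dz": 0,"turn": 0,"grip": 0.4},{"dx": -0.92,"dy": 0.09,"dz": 0,"turn": 0,"grip": 0.4},{"dx": -0.92,"dy": 0.09,"dz": 0,"turn": 0,"grip": 0.4},{"dx": -0.92,"dy": 0.09,"dz": 0,"turn": 0,"grip": 0.4},{"dx": -0.92,"dy": 0.09,"dz": 0,"turn": 0,"grip": 0.4},{"dx": 0,"dy": 0,"dz": 0.5,"turn": 0,"grip": 0.4},{"dx": 0,"dy": 0,"dz": 0,"turn": 0,"grip": 0.4},{"dx": 0,"dy": 0,"dz": 0,"turn": 0,"grip": 0.4}]}}

```text
clock: 36.78
position: [0.6352, -0.0758, 0.1277]
tool_rot: [0.084, -3.138, -0.0]
wrist_force: [-0.0, -0.2, -0.1]
finger_gap: 0.0342
finger_force: 0.0
```

```bash
python3 - <<'E'
from h import *
go(.6367,-.0775,.057,np.pi/2+.0525);print(r.sense()["finger_gap"])
E
```

```text
pos [ 0.6352 -0.0758  0.1277] yaw 1.6243 tilt [-0.002  0.   ] | turn 0.01 shift [-0.06 -0.07  2.83]
0.034179060280816964
```

Request:
{"op": "servo_tool", "data": {"motion": [{"dx": -0.06,"dy": -0.06,"dz": 0.7,"turn": 0,"grip": 0.4},{"dx": 0,"dy": 0,"dz": 0.7,"turn": 0,"grip": 0.4},{"dx": 0,"dy": 0,"dz": 0.7,"turn": 0,"grip": 0.4},{"dx": 0,"dy": 0,"dz": 0.7,"turn": 0,"grip": 0.4},{"dx": 0,"dy": 0,"dz": 0,"turn": 0,"grip": 0.4},{"dx": 0,"dy": 0,"dz": 0,"turn": 0,"grip": 0.2},{"dx": 0,"dy": 0,"dz": 0,"turn": 0,"grip": 0},{"dx": 0,"dy": 0,"dz": 0,"turn": 0,"grip": 0},{"dx": 0,"dy": 0,"dz": 0,"turn": 0,"grip": 0},{"dx": 0,"dy": 0,"dz": 0,"turn": 0,"grip": 0}]}}

```text
clock: 37.62
position: [0.6378, -0.0773, 0.06]
tool_rot: [-0.083, 3.14, 0.001]
wrist_force: [-3.9, 5.1, 2.9]
finger_gap: 0.0101
finger_force: 58.6
```

Request:
{"op": "servo_tool", "data": {"motion": [{"dx": 0,"dy": 0.1,"dz": 0,"turn": 0,"grip": 0},{"dx": 0,"dy": 0.2,"dz": 0,"turn": 0,"grip": 0},{"dx": 0,"dy": 0.3,"dz": 0,"turn": 0,"grip": 0},{"dx": 0,"dy": 0.4,"dz": 0,"turn": 0,"grip": 0},{"dx": 0,"dy": 0.4,"dz": 0,"turn": 0,"grip": 0},{"dx": 0,"dy": 0.4,"dz": 0,"turn": 0,"grip": 0},{"dx": 0,"dy": 0.4,"dz": 0,"turn": 0,"grip": 0},{"dx": 0,"dy": 0.4,"dz": 0,"turn": 0,"grip": 0},{"dx": 0,"dy": 0.4,"dz": 0,"turn": 0,"grip": 0}]}}

```text
clock: 38.37
position: [0.634, -0.0041, 0.06]
tool_rot: [-0.081, 3.139, -0.002]
wrist_force: [-3.5, -5.3, 6.7]
finger_gap: 0.0097
finger_force: 59.4
```

Request:
{"op": "servo_tool", "data": {"motion": [{"dx": 0,"dy": 0.4,"dz": 0,"turn": 0,"grip": 0},{"dx": 0,"dy": 0.4,"dz": 0,"turn": 0,"grip": 0},{"dx": 0,"dy": 0.4,"dz": 0,"turn": 0,"grip": 0},{"dx": 0,"dy": 0.4,"dz": 0,"turn": 0,"grip": 0},{"dx": 0,"dy": 0.4,"dz": 0,"turn": 0,"grip": 0},{"dx": 0,"dy": 0.4,"dz": 0,"turn": 0,"grip": 0},{"dx": 0,"dy": 0.4,"dz": 0,"turn": 0,"grip": 0},{"dx": 0,"dy": 0.4,"dz": 0,"turn": 0,"grip": 0},{"dx": 0,"dy": 0.4,"dz": 0,"turn": 0,"grip": 0},{"dx": 0,"dy": 0.4,"dz": 0,"turn": 0,"grip": 0}]}}

```text
clock: 39.2
position: [0.6287, 0.096, 0.06]
tool_rot: [-0.081, 3.14, -0.002]
wrist_force: [-4.4, -6.1, 7.6]
finger_gap: 0.0099
finger_force: 59.5
```

Request:
{"op": "servo_tool", "data": {"motion": [{"dx": 0,"dy": 0.3,"dz": 0,"turn": 0,"grip": 0},{"dx": 0,"dy": 0.2,"dz": 0,"turn": 0,"grip": 0},{"dx": 0,"dy": 0.15,"dz": 0,"turn": 0,"grip": 0},{"dx": 0,"dy": 0.15,"dz": 0,"turn": 0,"grip": 0},{"dx": 0,"dy": 0.1,"dz": 0,"turn": 0,"grip": 0},{"dx": 0,"dy": 0.1,"dz": 0,"turn": 0,"grip": 0},{"dx": 0,"dy": 0.05,"dz": 0,"turn": 0,"grip": 0},{"dx": 0,"dy": 0,"dz": 0,"turn": 0,"grip": 0}]}}

```text
clock: 39.87
position: [0.6274, 0.1225, 0.06]
tool_rot: [-0.082, 3.139, -0.001]
wrist_force: [-5.2, -2.6, 7.7]
finger_gap: 0.0097
finger_force: 59.6
```

Request:
{"op": "servo_tool", "data": {"motion": [{"dx": 0,"dy": 0.1,"dz": 0,"turn": 0,"grip": 0},{"dx": 0,"dy": 0.1,"dz": 0,"turn": 0,"grip": 0},{"dx": 0,"dy": 0,"dz": 0,"turn": 0,"grip": 0}]}}

```text
clock: 40.12
position: [0.6274, 0.1227, 0.06]
tool_rot: [-0.077, 3.14, -0.009]
wrist_force: [-6.8, -23.0, 11.3]
finger_gap: 0.0097
finger_force: 60.4
```

At the stop: the position holds and the push reads −23 N. Relaxing, releasing and withdrawing upward.

Request:
{"op": "servo_tool", "data": {"motion": [{"dx": 0,"dy": -0.15,"dz": 0,"turn": 0,"grip": 0},{"dx": 0,"dy": 0,"dz": 0,"turn": 0,"grip": 0.2},{"dx": 0,"dy": 0,"dz": 0,"turn": 0,"grip": 0.4},{"dx": 0,"dy": 0,"dz": 0,"turn": 0,"grip": 0.4},{"dx": 0,"dy": 0,"dz": 0,"turn": 0,"grip": 0.4},{"dx": 0,"dy": 0,"dz": -0.8,"turn": 0,"grip": 0.4},{"dx": 0,"dy": 0,"dz": -0.8,"turn": 0,"grip": 0.4},{"dx": 0,"dy": 0,"dz": -0.8,"turn": 0,"grip": 0.4},{"dx": 0,"dy": 0,"dz": -0.8,"turn": 0,"grip": 0.4},{"dx": 0,"dy": -0.8,"dz": -0.8,"turn": 0,"grip": 0.4}]}}

```text
clock: 40.95
position: [0.6276, 0.1084, 0.1595]
tool_rot: [0.091, -3.14, -0.003]
wrist_force: [0.2, 0.8, 0.2]
finger_gap: 0.0342
finger_force: 0.0
```

Request:
{"op": "servo_tool", "data": {"motion": [{"dx": 0,"dy": -1,"dz": 0,"turn": 0,"grip": 0.4},{"dx": 0,"dy": -1,"dz": 0,"turn": 0,"grip": 0.4},{"dx": 0,"dy": -1,"dz": 0,"turn": 0,"grip": 0.4},{"dx": 0,"dy": -1,"dz": 0,"turn": 0,"grip": 0.4},{"dx": 0,"dy": -1,"dz": 0,"turn": 0,"grip": 0.4},{"dx": 0,"dy": -1,"dz": 0,"turn": 0,"grip": 0.4},{"dx": 0,"dy": -1,"dz": 0,"turn": 0,"grip": 0.4},{"dx": 0,"dy": -1,"dz": 0,"turn": 0,"grip": 0.4},{"dx": 0,"dy": -1,"dz": 0,"turn": 0,"grip": 0.4},{"dx": 0,"dy": -1,"dz": 0,"turn": 0,"grip": 0.4}]}}

```text
clock: 41.78
position: [0.6413, -0.1465, 0.1587]
tool_rot: [-0.083, 3.14, -0.0]
wrist_force: [0.6, 0.8, 0.1]
finger_gap: 0.0342
finger_force: 0.0
```

```bash
python3 - <<'E'
from h import *
t=r.capture("top");s=r.capture("scene");print({k:np.round(r.sense()[k],3) for k in("position","wrist_force","clock")})
# compare seated bars with the loaded view: expected image centre of saddle1/3 bars after +0.2 along tester y, via end edges
ey=np.array([-.0525,.9986,0])
for n,p in (("s1",[.635,.0043,.085]),("s3",[.6245,.124,.085])):
    for nm,c in (("top",t),("scene",s)):
        u,v=proj(c,np.array(p)+.2*ey).round().astype(int)
        g=c["image"].mean(2)
        print(n,nm,u,v,"across:",g[v,u-14:u+15:2].round().astype(int).tolist(),"along:",g[v-30:v+31:3,u].round().astype(int).tolist())
# handle and pin
u,v=proj(t,np.array([.6367,-.0775,.078])+.2*ey).round().astype(int);print("handle",u,v,t["image"].mean(2)[v,u-8:u+9].round().astype(int).tolist())
u,v=proj(t,[.4935,.0248,.064]).round().astype(int);print("pin grip",u,v,t["image"].mean(2)[v,u-10:u+11].round().astype(int).tolist())
E
```

```text
{'position': array([ 0.641, -0.15 ,  0.159]), 'wrist_force': array([-0.851, -0.524, -0.674]), 'clock': np.float64(41.883)}
s1 top 222 189 across: [217, 217, 217, 217, 215, 175, 184, 212, 197, 176, 141, 163, 212, 217, 218] along: [38, 36, 125, 213, 213, 214, 214, 215, 215, 215, 212, 213, 215, 215, 215, 194, 186, 194, 108, 210, 203]
s1 scene 406 274 across: [99, 98, 98, 98, 118, 164, 160, 217, 205, 163, 99, 99, 105, 112, 116] along: [39, 37, 37, 39, 39, 62, 161, 180, 195, 218, 217, 200, 187, 178, 168, 153, 103, 96, 118, 147, 156]
s3 top 166 194 across: [158, 159, 159, 159, 155, 173, 209, 206, 167, 163, 127, 143, 166, 211, 217] along: [20, 22, 33, 204, 215, 215, 208, 210, 211, 211, 206, 209, 206, 201, 202, 207, 186, 191, 101, 192, 206]
s3 scene 458 268 across: [97, 97, 97, 94, 107, 154, 174, 200, 218, 173, 97, 96, 97, 96, 96] along: [40, 39, 38, 38, 174, 171, 120, 179, 215, 215, 200, 179, 171, 158, 140, 108, 83, 98, 96, 150, 218]
handle 261 189 [115, 114, 114, 115, 117, 137, 171, 195, 202, 193, 167, 123, 99, 107, 106, 105, 106]
pin grip 306 250 [41, 41, 42, 39, 40, 54, 109, 170, 204, 215, 218, 217, 216, 206, 173, 107, 43, 22, 21, 22, 21]
```

```bash
python3 -c "
from rig import r
print(r.close_job())"
```

```text
the job is handed in; nothing more can be done
None
```

I handed the job in at about 42 s: both tested bars are in the tray, both fresh bars are seated in saddles 1 and 3, the pin is parked in its rest, and the carriage is against its inner stop; I viewed 16 pictures, two over the 14 allowed, and the hand-in returned no verdict.

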